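# Sort bar samples into two nested trays for hardness testing

### The arm

A 6-joint arm with a two-finger parallel gripper is mounted at the origin on the work surface. World frame = base frame: x ahead of the robot, y to its left, z up, the work surface at z = 0. Lengths are in m, angles in degrees, forces in N, time in s.
With the tool pointing down it reaches from about 0.375 to 0.9 m from the base axis. Payload 3.1 kg.
Tool frame: the origin (TCP) lies where the fingers leave the gripper's body, on its centre line; the fingertips stand bot.tips_ahead ahead of it and the grasp point (between the pads) lies 51 mm ahead of it (bot.tips_ahead is the distance from the TCP to the fingertips, in m); z points along the fingers, x is the direction in which the jaws open and shut, and the axes are right-handed (so a half turn about z gives the same grasp; the last joint's range is limited). The gripper opens to 87 mm and grips with 3 to 60 N. Pads are 19 mm wide; open, the fingers measure 117 mm over their backs; the gripper's body (75 mm by 190 mm) begins 51 mm behind the grasp point.
Start: joints at [-83.852, 30.224, 82.088, -0, 67.689, -10.227], TCP at [0.176, -0.6, 0.292] pointing down, gripper open.
Joint ranges: [-176.69, 176.69], [-43.24, 126.21], [12.49, 139.97], [-82, 262], [0, 151.66], [-163.58, 163.58]. Speed limits (degrees/s): [159.86, 159.86, 180, 180, 180, 180].

### API

Orientations are given as a 3x3 rotation matrix whose columns are the frame's x, y, z axes.
In Python, from rig import bot, vision, nets gives the robot as it stands.
- The arm moves only by the tool play_rows, never from a script. Its argument "series" is a list of rows, each an object of numbers: "tx", "ty", "tz": the shift along the world's x, y, z as a fraction of full scale; "turn": the turn about the world's z as a fraction of full scale. A call has 1 to 10 rows; each row shifts and turns the commanded pose from where the row before left it; what a row does not reach is not made up. Full scale, the value 1, is 0.8 m for a shift and 60 degrees for a turn. A row lasts 1/10 s, in which the tool goes at most 50 mm and 8.59 degrees, less where a joint would pass 70% of its speed; a pose out of reach is approached as far as the arm can. A call with a number of a shift or a turn outside -1 to 1 is refused whole. A call with a gripper value outside its range is refused whole. "gripper" is the opening, from 0 (shut) to 1 (fully open), set as the call begins (left out, the last holds). The fingers move at their own pace and stop on an object; the grip force is fixed at half the most. Time passes only in rows, so rows that do not move let the fingers close. It gives the time, the measured TCP pose, the force and the opening at its end, in the units of the state.
- bot.read_state(): the state, without advancing time (a new reading comes with each control period).
- vision.capture(name): name is "scene" or "top"; returns a dict with "pixels" (420x560x3 uint8, blue, green, red), "fx", "fy", "cx", "cy" (pixels), "D" ([k1, k2, p1, p2, k3] as OpenCV has them; the pictures are not rectified), "extrinsics" (4x4, takes a point from camera to world coordinates). Camera axes: x right, y down, z forward; pixel columns grow to the right and rows downward; lengths in m; the calibration is good to about 2 mm. A picture is of the moment at which its call begins. There is no depth.
- bot.hand_in(): hands the job in, once; it reports no verdict.
Trained networks look in a picture, given as the dict that the camera call returned (one of the last four; its "shot" number tells which), for a name from the list of things; names that differ only in an ending like _2 or _b are one class to them, and where a whole thing is asked for, a point or a joint stands for the part that bears it (a point fixed in the world has none). Each returns a list of dicts, best first, with "confidence" (0 to 1); they miss things now and then, are a little off and sometimes report something else, mostly with a low value. They report only what shows in the picture. A call takes as long as a camera call. They do not tell look-alikes from the thing itself.
- nets.look_for(picture, query): "at" ([column, row] as shares, 0 to 1, of the picture: columns of its width, rows of its height, amid what is visible of it).
- nets.masks_of(picture, query): "region" (420x560 bool, what is visible of it) and "at" ([column, row] as shares, 0 to 1, of the picture: columns of its width, rows of its height, amid what is visible of it).
The state is a dict: "time_s": time; "joint_positions": joint angles; "qvel": joint speeds; "tau": joint torques, N m; "position": TCP position; "tcp_rot": TCP orientation; "force": force on the tool from outside, world axes, zero at the start; "moment": the same for the moment, N m; "opening": opening from 0.0 (shut) to 1.0 (fully open).
Only numpy, scipy, OpenCV 4.12 (cv2) and the standard library are available. Lean on these libraries where they do the work, as an engineer would, in place of code of your own. Each camera call takes 0.05 s, during which the arm holds its last target.

### The job

Get the bar samples ready for the hardness tester: first lift the empty upper tray off the nested pair, without lifting the lower tray or pushing it out of its place, and set it down squarely on the black rubber mat so that the whole tray lies on it. Then stand the two round samples upright in the tray on the mat, one on the floor of each pocket, and stand the two flat-bar samples the same way in the tray left behind. Leave the steel anvil, the bottle and the brush where they are.

Things in the scene. Friction and masses are not known exactly. Their poses are not given: they have to be found in the camera images.
- mat_mid (a point): Black rubber mat fixed to the bench, 90 (own x) x 212 (own y) x 4 mm thick. Point: middle of its top face.
- tray_low_mid (a point): LOWER aluminium tray of the nested pair, loose on the bench, 0.25 kg, 64 (own x) x 187 (own y) x 25 mm high. Upper rim, 12 to 25 mm above the underside: vertical 4 mm walls. Narrower body below, 53 x 176. Floor top 3 mm above the underside; a low rib splits it into two pockets, 45 (x) x 82 (y), centres 43 mm either side of the middle along own y. Point: middle, 12.5 mm above the underside.
- tray_top_mid (a point): UPPER tray, same shape, size, mass and point as the lower one, nested in it with 1.5 mm play all round, parallel and 14 mm higher: its rim spans 26 to 39 mm above the bench, the lower tray's rim 12 to 25 mm. Can be gripped by its rim across the 64 mm width at mid-length, keeping the fingertips above the lower rim.
- round1_mid (a point): Round steel bar sample, upright cylinder, diameter 32 mm, 45 mm high, about 0.28 kg, standing loose on the bench. Point: its centre, half-way up. The two round samples are alike and interchangeable.
- round2_mid (a point): Round steel bar sample, upright cylinder, diameter 32 mm, 45 mm high, about 0.28 kg, standing loose on the bench. Point: its centre, half-way up. The two round samples are alike and interchangeable.
- flat1_mid (a point): Flat-bar steel sample, upright rectangular block 18 (own x) x 36 (own y) mm in plan, 45 mm high (own z), about 0.23 kg, standing loose on the bench. Point: its centre, half-way up. The two flat samples are alike and interchangeable.
- flat2_mid (a point): Flat-bar steel sample, upright rectangular block 18 (own x) x 36 (own y) mm in plan, 45 mm high (own z), about 0.23 kg, standing loose on the bench. Point: its centre, half-way up. The two flat samples are alike and interchangeable.
- anvil_mid (a point): Bystander: loose dark steel tester anvil, 64 mm disc foot with a 24 mm stem upward, 44 mm high. Point: its centre.
- bottle_mid (a point): Bystander: loose white cleaner bottle with a black cap, 48 mm diameter, 120 mm high. Point: its centre.
- brush_grip (a point): Bystander: small hand brush lying on the bench. Point: on its handle.
There are look-alikes about, which are no part of the job. Leave any green look-alike of the part that bears mat_mid alone. Leave any blue look-alike of the part that bears tray_top_mid alone.

How it is judged:
By the outcome, as a careful person would: the job done as asked, in the order asked, and still so for the second after the job is handed in, with the robot touching nothing.
It also fails if it takes over 141 s, if anything falls off the work surface, if the arm or the gripper's body presses on something with over 40 N, if the wrist force passes 120 N, or if a joint passes its speed limit or range.

## Working session

There is one attempt and no reset: what is moved stays moved. The work goes in short steps, Python scripts to look and compute and a tool call to move; the robot and the scene stay as the last step left them, time stands still between calls to the robot, and variables do not carry over. Pictures are saved under pics/ and viewed, and the job is handed in when it is done.

Besides the shell and the picture viewer there is one more tool, called after ">>>" in YAML: its name, and indented under it one key for each argument. play_rows: Moves the arm, as the interface text tells. Shift numbers are shares of 0.8 m and turn numbers shares of 60 degrees, none past 1 either way. Its arguments: {"type":"object","properties":{"series":{"type":"array"},"gripper":{"type":"number"}},"required":["series"]}

```bash
ls; mkdir -p pics; cat > h.py <<'E'
import numpy as np, cv2
from rig import bot, vision, nets
def K(p): return np.array([[p['fx'],0,p['cx']],[0,p['fy'],p['cy']],[0,0,1.]])
def ray(p,uv,z):
    uv=np.array(uv,float).reshape(-1,1,2)
    n=cv2.undistortPoints(uv,K(p),np.array(p['D'],float)).reshape(-1,2)
    T=np.array(p['extrinsics']); d=np.c_[n,np.ones(len(n))]@T[:3,:3].T; o=T[:3,3]
    s=(z-o[2])/d[:,2]; return o+d*s[:,None]
def proj(p,X):
    T=np.linalg.inv(np.array(p['extrinsics'])); X=np.array(X,float).reshape(-1,3)
    r=cv2.Rodrigues(T[:3,:3])[0]
    return cv2.projectPoints(X,r,T[:3,3],K(p),np.array(p['D'],float))[0].reshape(-1,2)
E
python3 - <<'E'
from h import *
s=bot.read_state(); print(s['time_s'],s['position'],np.round(s['tcp_rot'],3).tolist(),s['opening'],bot.tips_ahead)
for n in ['scene','top']:
    p=vision.capture(n); cv2.imwrite(f'pics/{n}0.png',p['pixels']); print(n,p['fx'],p['D'],np.round(p['extrinsics'],3).tolist())
    for q in ['mat_mid','tray_low_mid','tray_top_mid','round1_mid','flat1_mid','anvil_mid','bottle_mid','brush_grip']:
        print(q,[(np.round(np.array(d['at'])*[560,420],1).tolist(),round(d['confidence'],2)) for d in nets.look_for(p,q)][:5])
E
```

```text
pics
0.0 [ 0.17616726 -0.599041    0.29126384] [[0.282, -0.959, -0.0], [-0.959, -0.282, 0.002], [-0.002, -0.0, -1.0]] 0.996703336212851 0.0697
scene 400.2165152819432 [0.02768274 0.         0.         0.         0.        ] [[-0.864, 0.366, -0.346, 0.878], [0.503, 0.653, -0.566, 0.616], [0.019, -0.663, -0.749, 0.891], [0.0, 0.0, 0.0, 1.0]]
mat_mid [([296.5, 130.5], 0.97), ([213.0, 200.0], 0.6), ([358.8, 351.7], 0.6)]
tray_low_mid [([285.1, 191.8], 0.51), ([276.2, 314.1], 0.42)]
tray_top_mid [([262.0, 391.5], 0.78), ([259.7, 284.2], 0.6), ([211.5, 196.7], 0.25)]
round1_mid [([259.4, 168.4], 0.68)]
flat1_mid [([286.3, 191.8], 0.63)]
anvil_mid [([181.0, 246.9], 0.9)]
bottle_mid [([361.1, 350.8], 0.86)]
brush_grip [([207.3, 133.1], 0.73)]
top 545.7355682474952 [-0.12455048  0.          0.          0.          0.        ] [[0.004, -0.995, 0.103, 0.367], [-1.0, -0.005, -0.011, -0.017], [0.012, -0.103, -0.995, 1.436], [0.0, 0.0, 0.0, 1.0]]
mat_mid [([373.1, 312.8], 0.95), ([316.8, 172.2], 0.78)]
tray_low_mid []
tray_top_mid [([113.3, 121.3], 0.84), ([191.6, 161.5], 0.78), ([318.5, 172.5], 0.66)]
round1_mid [([329.8, 236.8], 0.58)]
flat1_mid [([189.6, 161.1], 0.18)]
anvil_mid [([263.0, 120.4], 0.69)]
bottle_mid [([85.3, 198.2], 0.87)]
brush_grip [([418.5, 209.0], 0.72)]
```

View pics/scene0.png

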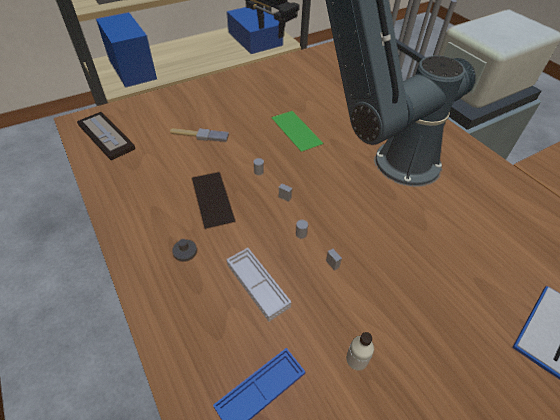

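View pics/top0.png

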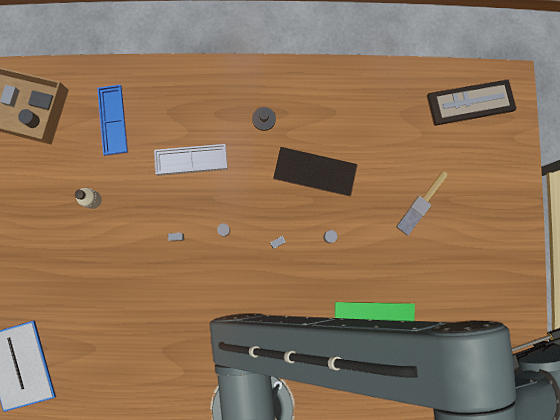

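```bash
python3 - <<'E'
import cv2,numpy as np
t=cv2.imread('pics/top0.png'); s=cv2.imread('pics/scene0.png')
a=cv2.resize(t[130:260,140:370],None,fx=3.4,fy=3.4,interpolation=cv2.INTER_CUBIC)
b=cv2.resize(s[150:330,160:360],None,fx=3.3,fy=3.3,interpolation=cv2.INTER_CUBIC)
cv2.imwrite('pics/zt0.png',a); cv2.imwrite('pics/zs0.png',b)
E
```

```text
(no output)
```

View pics/zt0.png

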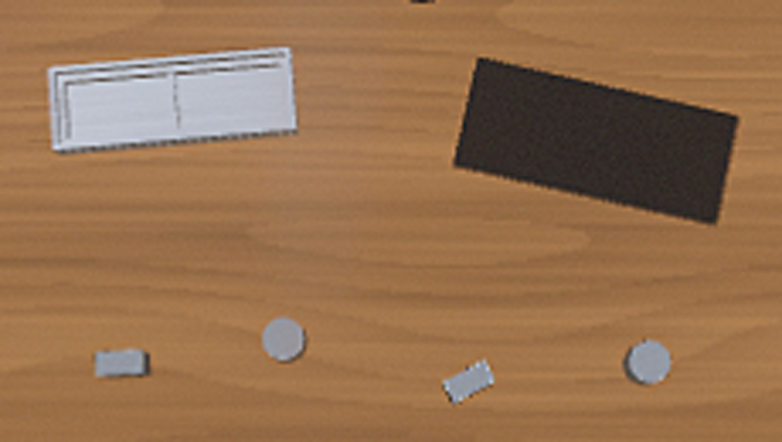

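View pics/zs0.png

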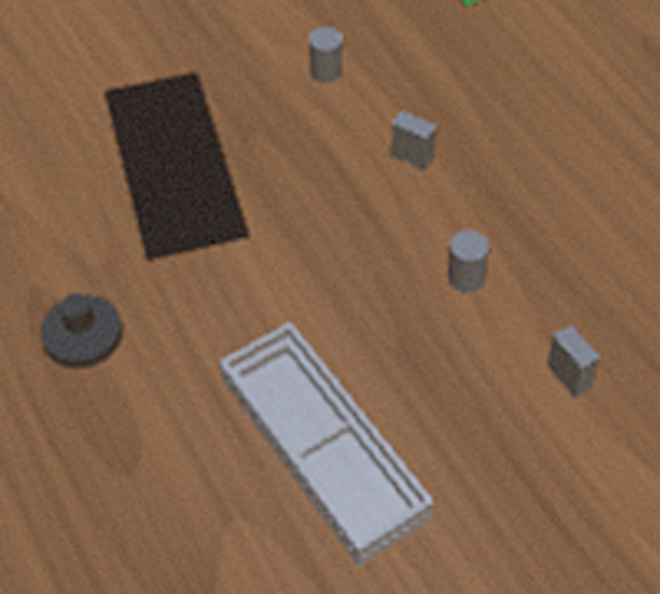

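```bash
cat >> h.py <<'E'
from scipy.optimize import minimize
def box(lx,ly,z0,z1): return np.array([[sx*lx/2,sy*ly/2,z] for sx in(-1,1) for sy in(-1,1) for z in(z0,z1)])
def cyl(d,z0,z1):
    a=np.linspace(0,2*np.pi,40)[:-1]; return np.array([[d/2*np.cos(t),d/2*np.sin(t),z] for t in a for z in(z0,z1)])
def tray(z0): return [box(.064,.187,z0+.012,z0+.025),box(.053,.176,z0,z0+.012)]
M=dict(mat=[box(.09,.212,0,.004)],pair=tray(0)+tray(.014),round=[cyl(.032,0,.045)],flat=[box(.018,.036,0,.045)],
 top=[box(.064,.187,.026,.039)], low=tray(0), ontray=tray(.004))
def place(P,q):
    x,y,a=q; c,s=np.cos(a),np.sin(a); R=np.array([[c,-s,0],[s,c,0],[0,0,1]]); return P@R.T+[x,y,0]
def soft(p):
    I=p['pixels'].astype(float); w=I[...,2]-I[...,0]
    med=cv2.medianBlur(np.clip(w,0,255).astype(np.uint8),81).astype(float)
    return 1-np.clip(w/np.maximum(med,20),0,1)
S=8
def render(p,model,q,win):
    u0,v0,u1,v1=win; im=np.zeros(((v1-v0)*S,(u1-u0)*S),np.uint8)
    for P in model:
        uv=(proj(p,place(P,q))+.5-[u0,v0])*S-.5
        cv2.fillConvexPoly(im,cv2.convexHull(np.round(uv*16).astype(np.int32)),255,shift=4)
    im=cv2.resize(im,(u1-u0,v1-v0),interpolation=cv2.INTER_AREA)/255.
    return cv2.GaussianBlur(im,(3,3),.5)
def fit(ps,model,q0,pad=8,step=(.004,.004,.06)):
    ws=[]
    for p in ps:
        uv=np.vstack([proj(p,place(P,q0)) for P in model]); a=np.floor(uv.min(0)-pad).astype(int); b=np.ceil(uv.max(0)+pad).astype(int)
        ws.append((max(a[0],0),max(a[1],0),min(b[0],560),min(b[1],420)))
    ms=[soft(p)[w[1]:w[3],w[0]:w[2]] for p,w in zip(ps,ws)]
    f=lambda q: sum(((render(p,model,q,w)-m)**2).sum() for p,m,w in zip(ps,ms,ws))
    best=None
    for k in range(3):
        s0=np.vstack([q0]+[np.array(q0)+np.eye(3)[i]*np.array(step)[i]*(-1)**k for i in range(3)])
        r=minimize(f,q0,method='Nelder-Mead',options=dict(initial_simplex=s0,xatol=1e-5,fatol=1e-3,maxiter=250))
        q0=r.x
    return r.x,r.fun
def rep(name,ps,model,q0,**k):
    for l,pp in ([('both',ps)]+[(str(i),[p]) for i,p in enumerate(ps)] if len(ps)>1 else [('one',ps)]):
        q,e=fit(pp,model,q0,**k); print(name,l,np.round(q[:2]*1000,1),round(np.degrees(q[2]),1),'err',round(e,1))
        if l in('both','one'): out=q
    return out
E
cat > m0.py <<'E'
from h import *
ps=[vision.capture('top'),vision.capture('scene')]
t=ps[0]
for n,m,uv,z,a in [('mat','mat',(316,171),.004,-12),('pair','pair',(191,160),.03,4),('roundL','round',(223,230),.04,0),('roundR','round',(330,237),.04,0),('flatL','flat',(175.5,237),.04,0),('flatR','flat',(277.5,242),.04,30)]:
    g=ray(t,uv,z)[0]; print(n,'guess',np.round(g*1000),g[:2]@g[:2])
    rep(n,ps,M[m],np.array([g[0],g[1],np.radians(a)]))
E
python3 m0.py
```

```text
mat guess [ 625. -168.    4.] 0.418139246872174
mat both [ 624.9 -165.5] -12.7 err 154.5
mat 0 [ 625.  -165.1] -12.7 err 71.0
mat 1 [ 624.9 -165.4] -12.7 err 82.9
pair guess [647. 163.  30.] 0.44549073136377226
pair both [649.8 164.2] 5.2 err 42.2
pair 0 [650.5 164.6] 5.2 err 10.8
pair 1 [649.3 163.4] 5.2 err 18.3
roundL guess [463.  76.  40.] 0.22048884549367787
roundL both [465.4  75.9] 0.3 err 11.4
roundL 0 [465.7  76.3] -0.9 err 3.2
roundL 1 [464.8  75.1] -1.3 err 6.6
roundR guess [ 447. -199.   40.] 0.23900167099153943
roundR both [ 449.2 -200.6] 0.2 err 10.2
roundR 0 [ 449.6 -200.6] 0.1 err 2.9
roundR 1 [ 448.6 -201.6] 1.7 err 6.5
flatL guess [445. 197.  40.] 0.2368007137074403
flatL both [446.6 199.5] 1.3 err 13.1
flatL 0 [447.2 199.8] 2.8 err 2.8
flatL 1 [446. 199.] -0.4 err 8.6
flatR guess [433. -64.  40.] 0.19185898797291692
flatR both [434.  -64.3] 29.4 err 11.7
flatR 0 [434.2 -64.1] 29.5 err 2.2
flatR 1 [433.2 -65. ] 29.3 err 8.3
```

>>> play_rows:
  series:
    - {"tx": 0.03,"ty": 0.048,"tz": -0.007,"turn": 0.066}
    - {"tx": 0.03,"ty": 0.048,"tz": -0.007,"turn": 0.066}
    - {"tx": 0.03,"ty": 0.048,"tz": -0.007,"turn": 0.066}
    - {"tx": 0.03,"ty": 0.048,"tz": -0.007,"turn": 0.066}
    - {"tx": 0.03,"ty": 0.048,"tz": -0.007,"turn": 0.066}
    - {"tx": 0.03,"ty": 0.048,"tz": -0.007,"turn": 0.066}
    - {"tx": 0.03,"ty": 0.048,"tz": -0.007,"turn": 0.066}
    - {"tx": 0.03,"ty": 0.048,"tz": -0.007,"turn": 0.066}
    - {"tx": 0.03,"ty": 0.048,"tz": -0.007,"turn": 0.066}
    - {"tx": 0.03,"ty": 0.048,"tz": -0.007,"turn": 0.066}
  gripper: 1

```text
time_s: 2.0
position: [0.4172, -0.2142, 0.2364]
tcp_rot: [[0.83, -0.557, 0.001], [-0.557, -0.83, -0.001], [0.001, 0.0, -1.0]]
force: [0.7, -0.3, 0.3]
opening: 0.997
```

>>> play_rows:
  series:
    - {"tx": 0.03,"ty": 0.048,"tz": -0.007,"turn": 0.066}
    - {"tx": 0.03,"ty": 0.048,"tz": -0.007,"turn": 0.066}
    - {"tx": 0.03,"ty": 0.048,"tz": -0.007,"turn": 0.066}
    - {"tx": 0.03,"ty": 0.048,"tz": -0.007,"turn": 0.066}
    - {"tx": 0.03,"ty": 0.048,"tz": -0.007,"turn": 0.066}
    - {"tx": 0.03,"ty": 0.048,"tz": -0.007,"turn": 0.066}
    - {"tx": 0.03,"ty": 0.048,"tz": -0.007,"turn": 0.066}
    - {"tx": 0.03,"ty": 0.048,"tz": -0.007,"turn": 0.066}
    - {"tx": 0.02,"ty": 0.04,"tz": -0.007,"turn": 0.06}
    - {"tx": 0}

```text
invalid input
```

>>> play_rows:
  series:
    - {"tx": 0}
    - {"tx": 0}

```text
invalid input
```

```bash
cat > st.py <<'E'
from h import *
def st():
    s=bot.read_state(); R=np.array(s['tcp_rot']); 
    print('t',round(s['time_s'],2),'pos',np.round(np.array(s['position'])*1000,1),'yaw',round(np.degrees(np.arctan2(R[1,0],R[0,0])),2),'tilt',np.round(R[:,2],4),'F',np.round(s['force'],1),'open mm',round(s['opening']*87,1),'j6',np.round(s['joint_positions'],1)[[0,5]])
    return s
if __name__=='__main__': st()
E
python3 st.py
```

```text
t 2.0 pos [ 417.2 -214.2  236.4] yaw -33.88 tilt [ 9.e-04 -7.e-04 -1.e+00] F [ 0.7 -0.3  0.3] open mm 86.7 j6 [-40.9  -7. ]
```

>>> play_rows:
  series:
    - {"tx": 0.029,"ty": 0.0473,"tz": -0.007,"turn": 0.065}
    - {"tx": 0.029,"ty": 0.0473,"tz": -0.007,"turn": 0.065}
    - {"tx": 0.029,"ty": 0.0473,"tz": -0.007,"turn": 0.065}
    - {"tx": 0.029,"ty": 0.0473,"tz": -0.007,"turn": 0.065}
    - {"tx": 0.029,"ty": 0.0473,"tz": -0.007,"turn": 0.065}
    - {"tx": 0.029,"ty": 0.0473,"tz": -0.007,"turn": 0.065}
    - {"tx": 0.029,"ty": 0.0473,"tz": -0.007,"turn": 0.065}
    - {"tx": 0.029,"ty": 0.0473,"tz": -0.007,"turn": 0.065}
    - {"tx": 0.029,"ty": 0.0473,"tz": -0.007,"turn": 0.065}
    - {"tx": 0.029,"ty": 0.0473,"tz": -0.007,"turn": 0.065}
  gripper: 1

```text
time_s: 3.0
position: [0.6491, 0.1646, 0.18]
tcp_rot: [[0.996, 0.09, 0.0], [0.09, -0.996, -0.0], [0.0, 0.0, -1.0]]
force: [1.0, -0.1, -0.2]
opening: 0.999
```

>>> play_rows:
  series:
    - {"tx": 0,"ty": 0,"tz": 0,"turn": 0}
    - {"tx": 0,"ty": 0,"tz": 0,"turn": 0}

```text
time_s: 3.2
position: [0.648, 0.1637, 0.1797]
tcp_rot: [[0.996, 0.089, -0.001], [0.089, -0.996, -0.0], [-0.001, 0.0, -1.0]]
force: [-0.4, -0.8, 0.5]
opening: 1.002
```

```bash
python3 st.py
```

```text
t 3.2 pos [648.  163.7 179.7] yaw 5.08 tilt [-9.e-04 -5.e-04 -1.e+00] F [-0.4 -0.8  0.5] open mm 87.2 j6 [ 4.6 -0.4]
```

>>> play_rows:
  series:
    - {"tx": 0.002,"ty": 0.0006,"tz": -0.0125,"turn": 0.002}
    - {"tx": 0,"ty": 0,"tz": -0.0125,"turn": 0}
    - {"tx": 0,"ty": 0,"tz": -0.0125,"turn": 0}
    - {"tx": 0,"ty": 0,"tz": -0.0125,"turn": 0}
    - {"tx": 0,"ty": 0,"tz": -0.0125,"turn": 0}
    - {"tx": 0,"ty": 0,"tz": -0.0125,"turn": 0}
    - {"tx": 0,"ty": 0,"tz": -0.0125,"turn": 0}
    - {"tx": 0,"ty": 0,"tz": 0,"turn": 0}
    - {"tx": 0,"ty": 0,"tz": 0,"turn": 0}

```text
time_s: 4.1
position: [0.6498, 0.1633, 0.1099]
tcp_rot: [[0.996, 0.089, -0.0], [0.089, -0.996, -0.0], [-0.001, 0.0, -1.0]]
force: [-0.1, -0.5, -0.1]
opening: 1.003
```

```bash
python3 - <<'E'
from st import *
st()
p=vision.capture('scene'); cv2.imwrite('pics/s1.png',cv2.resize(p['pixels'][200:340,180:340],None,fx=4,fy=4,interpolation=cv2.INTER_CUBIC))
for i in range(4): vision.capture('top'); st()
E
```

```text
t 4.1 pos [649.8 163.3 109.9] yaw 5.1 tilt [-5.e-04 -1.e-04 -1.e+00] F [-0.1 -0.5 -0.1] open mm 87.2 j6 [ 4.6 -0.5]
t 4.2 pos [650.2 163.4 110.7] yaw 5.1 tilt [ 1.1e-03  1.0e-04 -1.0e+00] F [-0.7 -0.3  0.1] open mm 86.9 j6 [ 4.6 -0.5]
t 4.25 pos [650.3 163.4 110.9] yaw 5.1 tilt [ 1.3e-03  1.0e-04 -1.0e+00] F [-0.5  0.7  0.2] open mm 87.3 j6 [ 4.6 -0.5]
t 4.3 pos [650.3 163.4 110.9] yaw 5.1 tilt [ 1.3e-03  1.0e-04 -1.0e+00] F [ 0.2 -0.7  0.2] open mm 87.1 j6 [ 4.6 -0.5]
t 4.35 pos [650.2 163.3 110.9] yaw 5.1 tilt [ 1.2e-03  1.0e-04 -1.0e+00] F [0.6 0.7 0.4] open mm 87.1 j6 [ 4.6 -0.5]
```

View pics/s1.png

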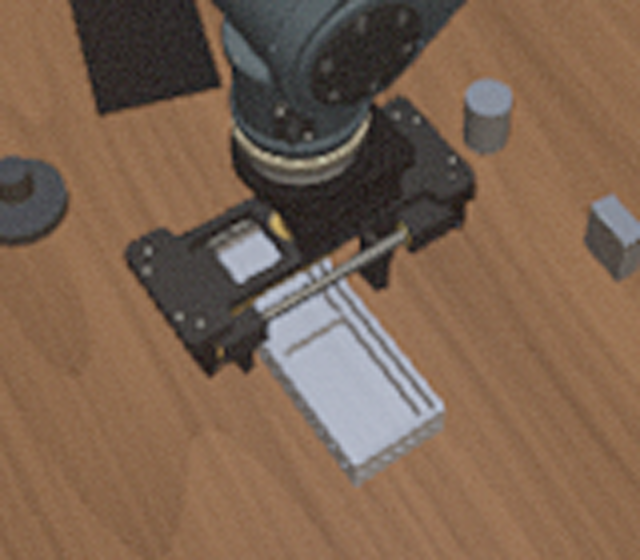

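>>> play_rows:
  series:
    - {"tx": 0,"ty": 0.0005,"tz": -0.006,"turn": 0.001}
    - {"tx": 0,"ty": 0,"tz": -0.006,"turn": 0}
    - {"tx": 0,"ty": 0,"tz": -0.005,"turn": 0}
    - {"tx": 0,"ty": 0,"tz": 0,"turn": 0}
    - {"tx": 0,"ty": 0,"tz": 0,"turn": 0}
    - {"tx": 0,"ty": 0,"tz": 0,"turn": 0}

```text
time_s: 4.95
position: [0.65, 0.1637, 0.0967]
tcp_rot: [[0.996, 0.09, 0.0], [0.09, -0.996, 0.0], [0.0, 0.0, -1.0]]
force: [-0.3, 0.5, 0.4]
opening: 0.998
```

```bash
python3 st.py
```

```text
t 4.95 pos [650.  163.7  96.7] yaw 5.15 tilt [ 3.e-04  0.e+00 -1.e+00] F [-0.3  0.5  0.4] open mm 86.8 j6 [ 4.6 -0.6]
```

>>> play_rows:
  series:
    - {"tx": 0,"ty": 0,"tz": 0,"turn": 0}
    - {"tx": 0,"ty": 0,"tz": 0,"turn": 0}
    - {"tx": 0,"ty": 0,"tz": 0,"turn": 0}
    - {"tx": 0,"ty": 0,"tz": 0,"turn": 0}
    - {"tx": 0,"ty": 0,"tz": 0,"turn": 0}
    - {"tx": 0,"ty": 0,"tz": 0,"turn": 0}
    - {"tx": 0,"ty": 0,"tz": 0,"turn": 0}
    - {"tx": 0,"ty": 0,"tz": 0,"turn": 0}
  gripper: 0

```text
time_s: 5.75
position: [0.6495, 0.1637, 0.0967]
tcp_rot: [[0.996, 0.09, -0.001], [0.09, -0.996, -0.0], [-0.001, 0.0, -1.0]]
force: [-2.4, 0.2, 2.8]
opening: 0.733
```

```bash
python3 st.py
```

```text
t 5.75 pos [649.5 163.7  96.7] yaw 5.16 tilt [-9.e-04 -1.e-04 -1.e+00] F [-2.4  0.2  2.8] open mm 63.8 j6 [ 4.6 -0.6]
```

>>> play_rows:
  series:
    - {"tx": 0,"ty": 0,"tz": 0.0025,"turn": 0}
    - {"tx": 0,"ty": 0,"tz": 0.0025,"turn": 0}
    - {"tx": 0,"ty": 0,"tz": 0.003,"turn": 0}
    - {"tx": 0,"ty": 0,"tz": 0.003,"turn": 0}
    - {"tx": 0,"ty": 0,"tz": 0.004,"turn": 0}
    - {"tx": 0,"ty": 0,"tz": 0.005,"turn": 0}
    - {"tx": 0,"ty": 0,"tz": 0.01,"turn": 0}
    - {"tx": 0,"ty": 0,"tz": 0.01,"turn": 0}
    - {"tx": 0,"ty": 0,"tz": 0.01,"turn": 0}
    - {"tx": 0,"ty": 0,"tz": 0,"turn": 0}

```text
time_s: 6.75
position: [0.6509, 0.1638, 0.1386]
tcp_rot: [[0.996, 0.09, 0.004], [0.09, -0.996, 0.0], [0.004, -0.0, -1.0]]
force: [0.2, -0.1, -3.1]
opening: 0.737
```

```bash
python3 - <<'E'
from st import *
st()
p=vision.capture('scene'); cv2.imwrite('pics/s2.png',cv2.resize(p['pixels'][180:340,180:360],None,fx=3.6,fy=3.6,interpolation=cv2.INTER_CUBIC))
E
```

```text
t 6.75 pos [650.9 163.8 138.6] yaw 5.16 tilt [ 3.7e-03  3.0e-04 -1.0e+00] F [ 0.2 -0.1 -3.1] open mm 64.1 j6 [ 4.6 -0.6]
```

View pics/s2.png

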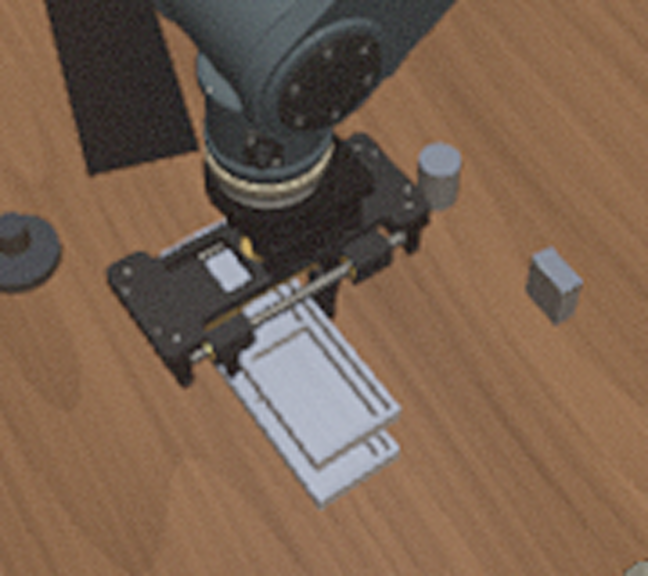

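>>> play_rows:
  series:
    - {"tx": 0,"ty": 0,"tz": 0.02,"turn": 0}
    - {"tx": 0,"ty": 0,"tz": 0.02,"turn": 0}
    - {"tx": 0,"ty": -0.02,"tz": 0.02,"turn": -0.01}
    - {"tx": -0.004,"ty": -0.04,"tz": 0.01,"turn": -0.03}
    - {"tx": -0.004,"ty": -0.045,"tz": 0,"turn": -0.04}
    - {"tx": -0.004,"ty": -0.045,"tz": 0,"turn": -0.04}
    - {"tx": -0.004,"ty": -0.045,"tz": 0,"turn": -0.04}
    - {"tx": -0.004,"ty": -0.045,"tz": 0,"turn": -0.04}
    - {"tx": -0.004,"ty": -0.045,"tz": 0,"turn": -0.04}
    - {"tx": -0.004,"ty": -0.045,"tz": 0,"turn": -0.03}

```text
time_s: 7.8
position: [0.6272, -0.1031, 0.1944]
tcp_rot: [[0.981, -0.194, 0.002], [-0.194, -0.981, -0.001], [0.002, 0.001, -1.0]]
force: [-0.1, -0.4, -2.0]
opening: 0.731
```

>>> play_rows:
  series:
    - {"tx": -0.004,"ty": -0.045,"tz": 0,"turn": -0.028}
    - {"tx": 0,"ty": -0.037,"tz": 0,"turn": 0}
    - {"tx": 0,"ty": 0,"tz": 0,"turn": 0}
    - {"tx": 0,"ty": 0,"tz": 0,"turn": 0}
    - {"tx": 0,"ty": 0,"tz": 0,"turn": 0}
    - {"tx": 0,"ty": 0,"tz": 0,"turn": 0}

```text
time_s: 8.4
position: [0.6241, -0.1649, 0.193]
tcp_rot: [[0.976, -0.219, -0.0], [-0.219, -0.976, 0.0], [-0.0, -0.0, -1.0]]
force: [0.3, 1.8, -3.2]
opening: 0.727
```

```bash
python3 - <<'E'
from st import *
st()
p=vision.capture('scene'); cv2.imwrite('pics/s3.png',cv2.resize(p['pixels'][80:340,110:370],None,fx=2.3,fy=2.3,interpolation=cv2.INTER_CUBIC))
t=vision.capture('top'); cv2.imwrite('pics/t3.png',t['pixels'])
rep('low',[t,p],M['low'],np.array([.65,.164,.09]))
st()
E
```

```text
t 8.4 pos [ 624.1 -164.9  193. ] yaw -12.65 tilt [-2.e-04  2.e-04 -1.e+00] F [ 0.3  1.8 -3.2] open mm 63.2 j6 [-24.7 -12.1]
low both [650.  164.1] 5.1 err 215.4
low 0 [650.7 164.6] 5.3 err 183.4
low 1 [649.3 163.4] 5.2 err 14.7
t 8.5 pos [ 624.2 -164.8  192.8] yaw -12.63 tilt [-2.e-04  1.e-04 -1.e+00] F [ 0.2  0.5 -3.2] open mm 63.4 j6 [-24.7 -12.1]
```

View pics/s3.png

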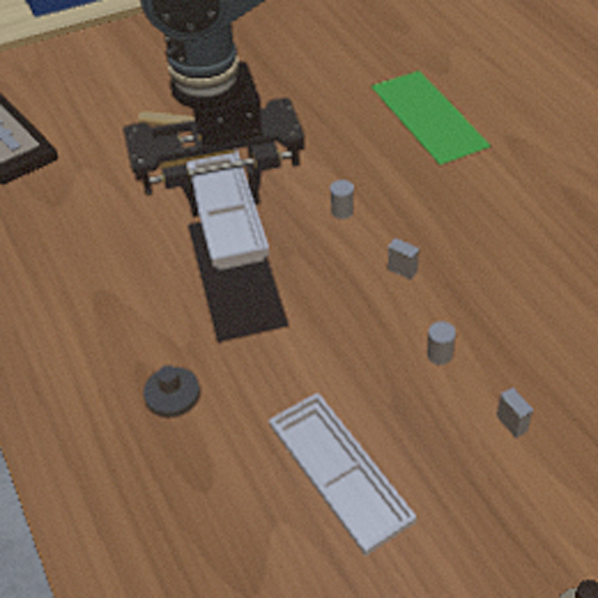

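>>> play_rows:
  series:
    - {"tx": 0.001,"ty": -0.0012,"tz": -0.015,"turn": -0.001}
    - {"tx": 0,"ty": 0,"tz": -0.02,"turn": 0}
    - {"tx": 0,"ty": 0,"tz": -0.02,"turn": 0}
    - {"tx": 0,"ty": 0,"tz": -0.02,"turn": 0}
    - {"tx": 0,"ty": 0,"tz": -0.02,"turn": 0}
    - {"tx": 0,"ty": 0,"tz": -0.015,"turn": 0}
    - {"tx": 0,"ty": 0,"tz": -0.01,"turn": 0}
    - {"tx": 0,"ty": 0,"tz": 0,"turn": 0}
    - {"tx": 0,"ty": 0,"tz": 0,"turn": 0}
    - {"tx": 0,"ty": 0,"tz": 0,"turn": 0}

```text
time_s: 9.5
position: [0.6256, -0.1672, 0.0975]
tcp_rot: [[0.975, -0.221, 0.002], [-0.221, -0.975, -0.001], [0.002, 0.0, -1.0]]
force: [0.8, -0.1, -1.8]
opening: 0.731
```

```bash
python3 - <<'E'
from st import *
st()
p=vision.capture('scene'); cv2.imwrite('pics/s4.png',cv2.resize(p['pixels'][120:260,150:300],None,fx=4,fy=4,interpolation=cv2.INTER_CUBIC))
st()
E
```

```text
t 9.5 pos [ 625.6 -167.2   97.5] yaw -12.78 tilt [ 1.7e-03 -8.0e-04 -1.0e+00] F [ 0.8 -0.1 -1.8] open mm 63.6 j6 [-24.8 -12. ]
t 9.55 pos [ 625.6 -167.2   97.6] yaw -12.79 tilt [ 1.7e-03 -8.0e-04 -1.0e+00] F [ 0.9 -0.  -2.6] open mm 63.9 j6 [-24.8 -12. ]
```

View pics/s4.png

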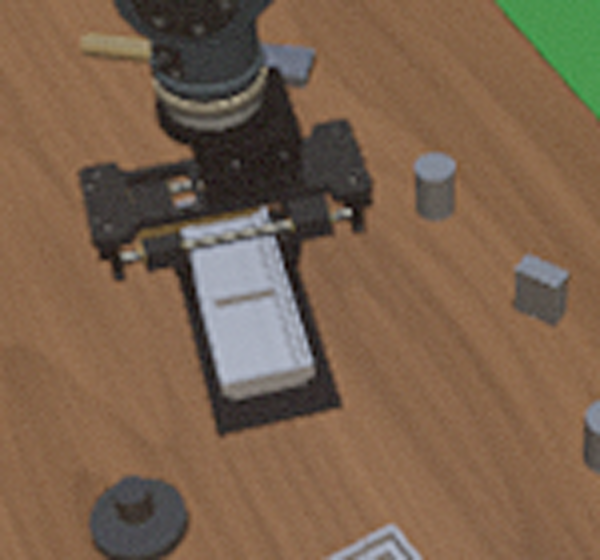

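>>> play_rows:
  series:
    - {"tx": -0.0006,"ty": 0.001,"tz": -0.005,"turn": 0.001}
    - {"tx": 0,"ty": 0,"tz": -0.004,"turn": 0}
    - {"tx": 0,"ty": 0,"tz": -0.002,"turn": 0}
    - {"tx": 0,"ty": 0,"tz": -0.001,"turn": 0}
    - {"tx": 0,"ty": 0,"tz": -0.001,"turn": 0}
    - {"tx": 0,"ty": 0,"tz": 0,"turn": 0}
    - {"tx": 0,"ty": 0,"tz": 0,"turn": 0}

```text
time_s: 10.25
position: [0.6243, -0.166, 0.0867]
tcp_rot: [[0.975, -0.22, -0.0], [-0.22, -0.975, 0.0], [-0.001, -0.0, -1.0]]
force: [-0.7, 0.7, 3.0]
opening: 0.732
```

```bash
python3 st.py
```

```text
t 10.25 pos [ 624.3 -166.    86.7] yaw -12.72 tilt [-5.e-04  2.e-04 -1.e+00] F [-0.7  0.7  3. ] open mm 63.6 j6 [-24.8 -12.1]
```

>>> play_rows:
  series:
    - {"tx": 0,"ty": 0,"tz": 0,"turn": 0}
    - {"tx": 0,"ty": 0,"tz": 0,"turn": 0}
    - {"tx": 0,"ty": 0,"tz": 0,"turn": 0}
    - {"tx": 0,"ty": 0,"tz": 0,"turn": 0}
    - {"tx": 0,"ty": 0,"tz": 0,"turn": 0}
    - {"tx": 0,"ty": 0,"tz": 0.01,"turn": 0}
    - {"tx": 0,"ty": 0,"tz": 0.03,"turn": 0}
    - {"tx": 0,"ty": 0,"tz": 0.05,"turn": 0}
    - {"tx": 0,"ty": 0,"tz": 0.05,"turn": 0}
  gripper: 1

```text
time_s: 11.15
position: [0.6241, -0.1659, 0.1992]
tcp_rot: [[0.975, -0.22, -0.001], [-0.22, -0.975, 0.001], [-0.001, -0.0, -1.0]]
force: [1.0, -0.1, 0.5]
opening: 1.005
```

```bash
python3 st.py
```

```text
t 11.15 pos [ 624.1 -165.9  199.2] yaw -12.73 tilt [-1.3e-03  6.0e-04 -1.0e+00] F [ 1.  -0.1  0.5] open mm 87.4 j6 [-24.8 -12.1]
```

>>> play_rows:
  series:
    - {"tx": -0.022,"ty": -0.0043,"tz": 0,"turn": -0.13}
    - {"tx": -0.022,"ty": -0.0043,"tz": 0,"turn": -0.13}
    - {"tx": -0.022,"ty": -0.0043,"tz": 0,"turn": -0.13}
    - {"tx": -0.022,"ty": -0.0043,"tz": 0,"turn": -0.13}
    - {"tx": -0.022,"ty": -0.0043,"tz": 0,"turn": -0.13}
    - {"tx": -0.022,"ty": -0.0043,"tz": 0,"turn": -0.13}
    - {"tx": -0.022,"ty": -0.0043,"tz": 0,"turn": -0.13}
    - {"tx": -0.022,"ty": -0.0043,"tz": 0,"turn": -0.13}
    - {"tx": -0.022,"ty": -0.0043,"tz": 0,"turn": -0.13}
    - {"tx": -0.02,"ty": -0.0043,"tz": 0,"turn": -0.13}

```text
time_s: 12.15
position: [0.4495, -0.2006, 0.1989]
tcp_rot: [[-0.018, -1.0, 0.001], [-1.0, 0.018, -0.001], [0.001, -0.001, -1.0]]
force: [0.0, 0.0, 0.2]
opening: 1.005
```

>>> play_rows:
  series:
    - {"tx": 0,"ty": 0,"tz": -0.02,"turn": -0.1}
    - {"tx": 0,"ty": 0,"tz": -0.02,"turn": -0.1}
    - {"tx": 0,"ty": 0,"tz": -0.02,"turn": 0}
    - {"tx": 0,"ty": 0,"tz": 0,"turn": 0}
    - {"tx": 0,"ty": 0,"tz": 0,"turn": 0}
    - {"tx": 0,"ty": 0,"tz": 0,"turn": 0}

```text
time_s: 12.75
position: [0.4507, -0.2008, 0.1511]
tcp_rot: [[-0.22, -0.975, 0.001], [-0.975, 0.22, -0.001], [0.001, -0.002, -1.0]]
force: [-0.1, -0.8, -0.3]
opening: 0.999
```

```bash
python3 - <<'E'
from st import *
st()
p=vision.capture('scene'); t=vision.capture('top')
cv2.imwrite('pics/s5.png',p['pixels']); cv2.imwrite('pics/t5.png',t['pixels'])
rep('mattray',[t,p],M['ontray'],np.array([.6249,-.1655,-.2217]))
st()
E
```

```text
t 12.75 pos [ 450.7 -200.8  151.1] yaw -102.71 tilt [ 0.0014 -0.001  -1.    ] F [-0.1 -0.8 -0.3] open mm 86.9 j6 [-37.   65.7]
mattray both [ 628.8 -163. ] -12.3 err 969.2
mattray 0 [ 628.8 -167.7] -12.3 err 600.0
mattray 1 [ 628.9 -149.8] -8.7 err 341.2
t 12.85 pos [ 450.6 -200.8  151.1] yaw -102.72 tilt [ 0.0015 -0.0011 -1.    ] F [-1.1 -0.1 -0.3] open mm 87.0 j6 [-37.   65.7]
```

View pics/s5.png

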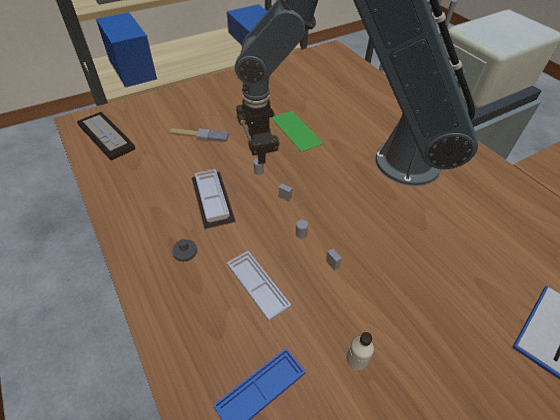

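View pics/t5.png

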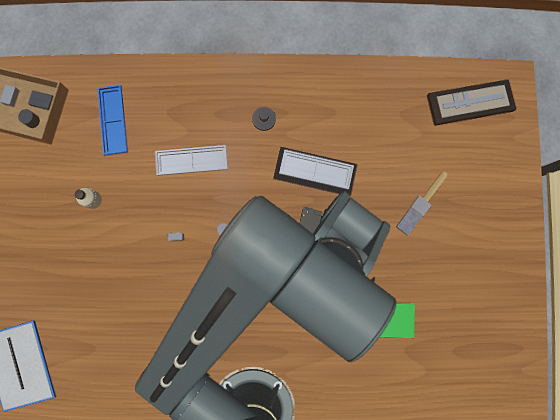

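```bash
cat >> h.py <<'E'
_soft=soft
def softB(p):
    B=p['pixels'][...,0].astype(float); return np.clip((B-45)/(165-45),0,1)
def repB(*a,**k):
    global soft
    soft=softB
    try: return rep(*a,**k)
    finally: soft=_soft
E
python3 - <<'E'
from h import *
p=vision.capture('scene'); t=vision.capture('top')
print(t['pixels'][165:180:3,300:330:6,0], p['pixels'][195:205:3,205:220:5,0])
repB('mattray',[t,p],M['ontray'],np.array([.6249,-.1655,-.2217]),pad=3)
repB('low',[t,p],M['low'],np.array([.65,.164,.09]),pad=3)
rep('mat',[t,p],M['mat'],np.array([.6249,-.1655,-.2217]))
E
```

```text
[[202 202 203 204 204]
 [205 202 203 201 202]
 [203 200 201 199 201]
 [204 203 201 197 198]
 [206 204 202 201 200]] [[188 190 151]
 [ 91 163 188]
 [186 188 183]
 [184 188 185]]
mattray both [ 626.6 -166.2] -12.6 err 193.8
mattray 0 [ 627.1 -165.8] -12.7 err 103.9
mattray 1 [ 625.6 -167.6] -12.6 err 82.7
low both [650.  163.8] 5.1 err 458.6
low 0 [651.  164.8] 5.1 err 128.2
low 1 [648.6 162.6] 5.2 err 296.4
mat both [ 625.  -165.6] -12.8 err 389.9
mat 0 [ 625.2 -164.9] -13.1 err 300.6
mat 1 [ 624.5 -168.5] -12.6 err 74.9
```

>>> play_rows:
  series:
    - {"tx": -0.0017,"ty": 0,"tz": -0.02,"turn": 0}
    - {"tx": 0,"ty": 0,"tz": -0.02,"turn": 0}
    - {"tx": 0,"ty": 0,"tz": -0.02,"turn": 0}
    - {"tx": 0,"ty": 0,"tz": -0.015,"turn": 0}
    - {"tx": 0,"ty": 0,"tz": -0.011,"turn": 0}
    - {"tx": 0,"ty": 0,"tz": 0,"turn": 0}
    - {"tx": 0,"ty": 0,"tz": 0,"turn": 0}
    - {"tx": 0,"ty": 0,"tz": 0,"turn": 0}

```text
time_s: 13.75
position: [0.4491, -0.2007, 0.0819]
tcp_rot: [[-0.22, -0.975, 0.001], [-0.975, 0.22, -0.001], [0.0, -0.001, -1.0]]
force: [-0.3, 0.8, -0.2]
opening: 0.998
```

```bash
python3 - <<'E'
from st import *
st()
p=vision.capture('scene'); cv2.imwrite('pics/s6.png',cv2.resize(p['pixels'][90:220,200:340],None,fx=4,fy=4,interpolation=cv2.INTER_CUBIC))
E
```

```text
t 13.75 pos [ 449.1 -200.7   81.9] yaw -102.72 tilt [ 9.e-04 -7.e-04 -1.e+00] F [-0.3  0.8 -0.2] open mm 86.9 j6 [-37.1  65.6]
```

View pics/s6.png

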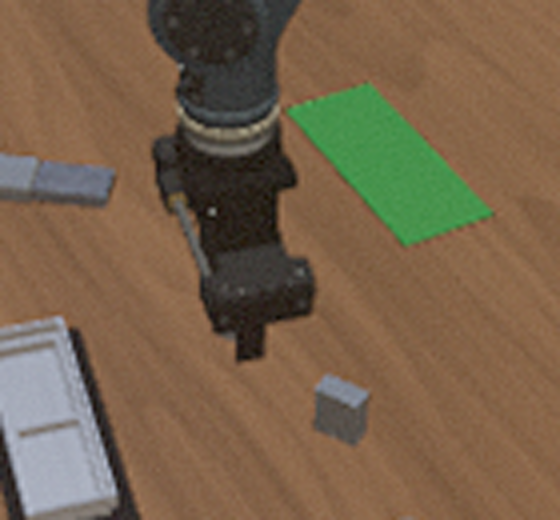

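>>> play_rows:
  series:
    - {"tx": 0,"ty": 0,"tz": 0,"turn": 0}
    - {"tx": 0,"ty": 0,"tz": 0,"turn": 0}
    - {"tx": 0,"ty": 0,"tz": 0,"turn": 0}
    - {"tx": 0,"ty": 0,"tz": 0,"turn": 0}
    - {"tx": 0,"ty": 0,"tz": 0,"turn": 0}
    - {"tx": 0,"ty": 0,"tz": 0,"turn": 0}
    - {"tx": 0,"ty": 0,"tz": 0,"turn": 0}
    - {"tx": 0,"ty": 0,"tz": 0,"turn": 0}
    - {"tx": 0,"ty": 0,"tz": 0,"turn": 0}
    - {"tx": 0,"ty": 0,"tz": 0,"turn": 0}
  gripper: 0

```text
time_s: 14.8
position: [0.4487, -0.2003, 0.0814]
tcp_rot: [[-0.22, -0.975, -0.0], [-0.975, 0.22, 0.0], [-0.0, 0.0, -1.0]]
force: [0.6, 0.6, 0.0]
opening: 0.357
```

>>> play_rows:
  series:
    - {"tx": 0,"ty": 0,"tz": 0.005,"turn": 0}
    - {"tx": 0,"ty": 0,"tz": 0.02,"turn": 0}
    - {"tx": 0,"ty": 0,"tz": 0.04,"turn": 0}
    - {"tx": 0,"ty": 0,"tz": 0.04,"turn": 0}
    - {"tx": 0,"ty": 0,"tz": 0.02,"turn": 0}
    - {"tx": 0,"ty": 0,"tz": 0,"turn": 0}

```text
time_s: 15.4
position: [0.4497, -0.2012, 0.1836]
tcp_rot: [[-0.22, -0.975, 0.004], [-0.975, 0.22, -0.003], [0.002, -0.005, -1.0]]
force: [0.5, 0.1, -1.9]
opening: 0.358
```

```bash
python3 - <<'E'
from st import *
st()
p=vision.capture('scene'); cv2.imwrite('pics/s7.png',cv2.resize(p['pixels'][60:200,200:340],None,fx=4,fy=4,interpolation=cv2.INTER_CUBIC))
E
```

```text
t 15.4 pos [ 449.7 -201.2  183.6] yaw -102.71 tilt [ 0.0042 -0.0033 -1.    ] F [ 0.5  0.1 -1.9] open mm 31.2 j6 [-37.1  65.6]
```

View pics/s7.png

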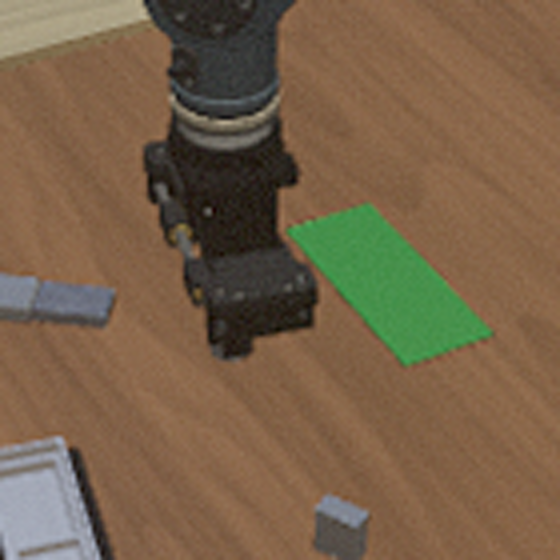

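>>> play_rows:
  series:
    - {"tx": 0.02,"ty": -0.001,"tz": 0,"turn": 0}
    - {"tx": 0.035,"ty": -0.0015,"tz": 0,"turn": 0}
    - {"tx": 0.04,"ty": -0.002,"tz": 0,"turn": 0}
    - {"tx": 0.04,"ty": -0.002,"tz": 0,"turn": 0}
    - {"tx": 0.04,"ty": -0.002,"tz": 0,"turn": 0}
    - {"tx": 0.025,"ty": 0,"tz": 0,"turn": 0}
    - {"tx": 0.0085,"ty": 0,"tz": 0,"turn": 0}
    - {"tx": 0,"ty": 0,"tz": 0,"turn": 0}
    - {"tx": 0,"ty": 0,"tz": 0,"turn": 0}
    - {"tx": 0,"ty": 0,"tz": 0,"turn": 0}

```text
time_s: 16.45
position: [0.614, -0.2071, 0.1808]
tcp_rot: [[-0.221, -0.975, -0.003], [-0.975, 0.221, 0.001], [-0.001, 0.003, -1.0]]
force: [0.0, 0.3, -2.3]
opening: 0.36
```

```bash
python3 - <<'E'
from st import *
st()
p=vision.capture('scene'); cv2.imwrite('pics/s8.png',cv2.resize(p['pixels'][60:260,120:320],None,fx=3,fy=3,interpolation=cv2.INTER_CUBIC))
st()
E
```

```text
t 16.45 pos [ 614.  -207.1  180.8] yaw -102.76 tilt [-0.0025  0.0012 -1.    ] F [ 0.   0.3 -2.3] open mm 31.4 j6 [-28.5  74.3]
t 16.5 pos [ 614.3 -207.2  181.1] yaw -102.76 tilt [-1.7e-03  8.0e-04 -1.0e+00] F [-0.  -0.5 -2.4] open mm 31.5 j6 [-28.5  74.3]
```

View pics/s8.png

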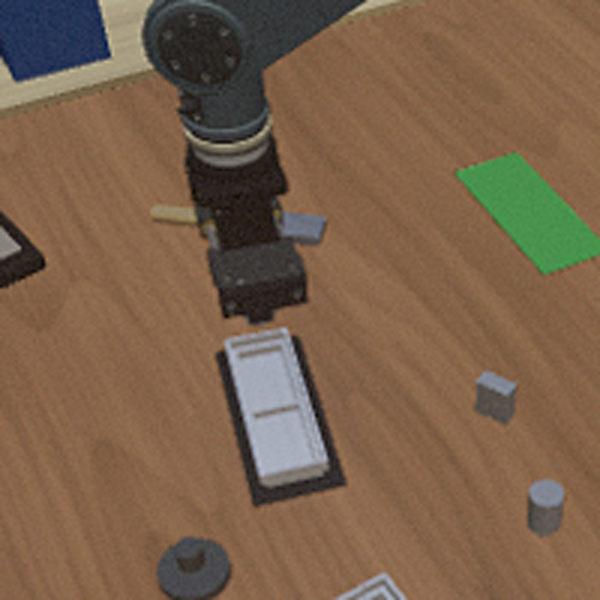

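>>> play_rows:
  series:
    - {"tx": 0.0018,"ty": -0.001,"tz": -0.01,"turn": 0}
    - {"tx": 0,"ty": 0,"tz": -0.02,"turn": 0}
    - {"tx": 0,"ty": 0,"tz": -0.025,"turn": 0}
    - {"tx": 0,"ty": 0,"tz": -0.025,"turn": 0}
    - {"tx": 0,"ty": 0,"tz": -0.015,"turn": 0}
    - {"tx": 0,"ty": 0,"tz": -0.005,"turn": 0}
    - {"tx": 0,"ty": 0,"tz": 0,"turn": 0}
    - {"tx": 0,"ty": 0,"tz": 0,"turn": 0}
    - {"tx": 0,"ty": 0,"tz": 0,"turn": 0}

```text
time_s: 17.4
position: [0.6177, -0.2084, 0.1026]
tcp_rot: [[-0.22, -0.975, 0.002], [-0.975, 0.22, -0.001], [0.001, -0.002, -1.0]]
force: [1.2, -0.3, -2.7]
opening: 0.359
```

```bash
python3 - <<'E'
from st import *
st()
p=vision.capture('scene'); cv2.imwrite('pics/s9.png',cv2.resize(p['pixels'][100:240,150:290],None,fx=4,fy=4,interpolation=cv2.INTER_CUBIC))
st()
E
```

```text
t 17.4 pos [ 617.7 -208.4  102.6] yaw -102.73 tilt [ 0.002 -0.001 -1.   ] F [ 1.2 -0.3 -2.7] open mm 31.2 j6 [-28.5  74.3]
t 17.45 pos [ 617.6 -208.4  102.5] yaw -102.72 tilt [ 0.0018 -0.001  -1.    ] F [-0.1 -0.8 -2.9] open mm 30.9 j6 [-28.4  74.3]
```

View pics/s9.png

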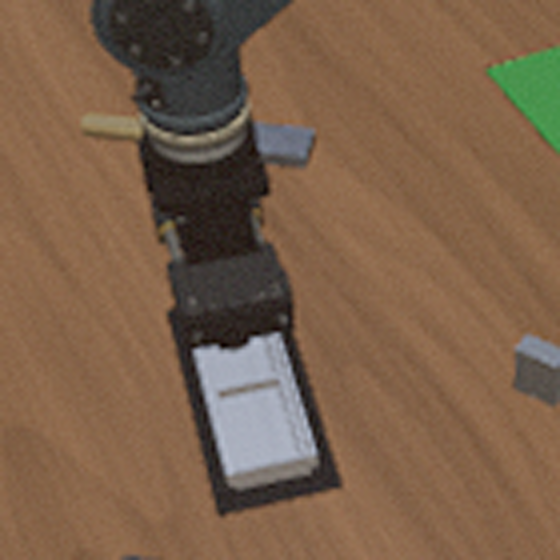

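>>> play_rows:
  series:
    - {"tx": -0.0012,"ty": 0.0005,"tz": -0.007,"turn": 0}
    - {"tx": 0,"ty": 0,"tz": -0.005,"turn": 0}
    - {"tx": 0,"ty": 0,"tz": -0.003,"turn": 0}
    - {"tx": 0,"ty": 0,"tz": -0.0015,"turn": 0}
    - {"tx": 0,"ty": 0,"tz": -0.001,"turn": 0}
    - {"tx": 0,"ty": 0,"tz": 0,"turn": 0}
    - {"tx": 0,"ty": 0,"tz": 0,"turn": 0}
    - {"tx": 0,"ty": 0,"tz": 0,"turn": 0}

```text
time_s: 18.25
position: [0.6157, -0.2075, 0.0884]
tcp_rot: [[-0.22, -0.975, -0.001], [-0.975, 0.22, 0.0], [-0.0, 0.001, -1.0]]
force: [-3.9, 0.7, 6.1]
opening: 0.361
```

```bash
python3 st.py
```

```text
t 18.25 pos [ 615.7 -207.5   88.4] yaw -102.72 tilt [-8.e-04  3.e-04 -1.e+00] F [-3.9  0.7  6.1] open mm 31.4 j6 [-28.5  74.3]
```

>>> play_rows:
  series:
    - {"tx": 0,"ty": 0,"tz": 0,"turn": 0}
    - {"tx": 0,"ty": 0,"tz": 0,"turn": 0}
    - {"tx": 0,"ty": 0,"tz": 0,"turn": 0}
    - {"tx": 0,"ty": 0,"tz": 0,"turn": 0}
    - {"tx": 0,"ty": 0,"tz": 0.005,"turn": 0}
    - {"tx": 0,"ty": 0,"tz": 0.02,"turn": 0}
    - {"tx": 0,"ty": 0,"tz": 0.04,"turn": 0}
    - {"tx": 0,"ty": 0,"tz": 0.05,"turn": 0}
    - {"tx": 0,"ty": 0,"tz": 0,"turn": 0}
  gripper: 0.5

```text
time_s: 19.15
position: [0.6196, -0.2094, 0.1868]
tcp_rot: [[-0.22, -0.975, 0.012], [-0.975, 0.22, -0.006], [0.004, -0.013, -1.0]]
force: [1.1, -1.5, 0.2]
opening: 0.5
```

```bash
python3 - <<'E'
from st import *
st()
p=vision.capture('scene'); cv2.imwrite('pics/s10.png',cv2.resize(p['pixels'][60:240,150:330],None,fx=3.3,fy=3.3,interpolation=cv2.INTER_CUBIC))
E
```

```text
t 19.15 pos [ 619.6 -209.4  186.8] yaw -102.72 tilt [ 0.0122 -0.0065 -0.9999] F [ 1.1 -1.5  0.2] open mm 43.5 j6 [-28.4  74.3]
```

View pics/s10.png

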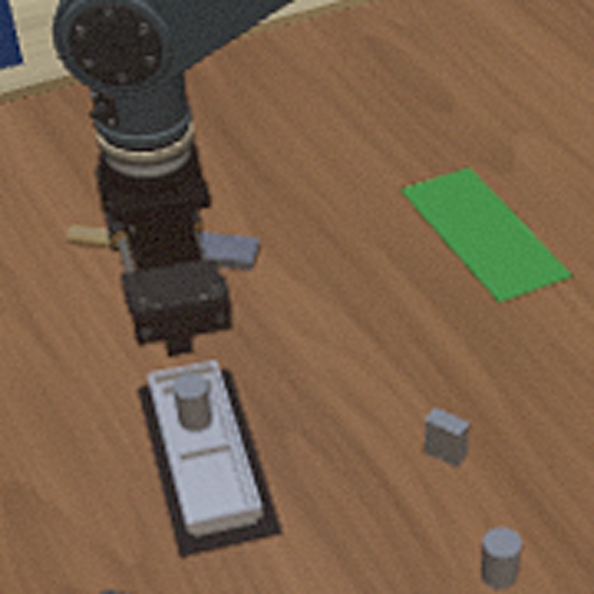

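>>> play_rows:
  series:
    - {"tx": -0.01,"ty": 0.0195,"tz": 0,"turn": 0}
    - {"tx": -0.02,"ty": 0.0385,"tz": 0,"turn": 0}
    - {"tx": -0.0225,"ty": 0.042,"tz": 0,"turn": 0}
    - {"tx": -0.0225,"ty": 0.042,"tz": 0,"turn": 0}
    - {"tx": -0.0225,"ty": 0.042,"tz": 0,"turn": 0}
    - {"tx": -0.0225,"ty": 0.042,"tz": 0,"turn": 0}
    - {"tx": -0.0225,"ty": 0.042,"tz": 0,"turn": 0}
    - {"tx": -0.0225,"ty": 0.042,"tz": 0,"turn": 0}
    - {"tx": -0.018,"ty": 0.034,"tz": 0,"turn": 0}
    - {"tx": -0.005,"ty": 0.0105,"tz": 0,"turn": 0}
  gripper: 0.8

```text
time_s: 20.2
position: [0.4625, 0.0782, 0.1791]
tcp_rot: [[-0.217, -0.976, -0.004], [-0.976, 0.217, 0.001], [0.0, 0.004, -1.0]]
force: [-1.8, 0.2, -0.2]
opening: 0.799
```

>>> play_rows:
  series:
    - {"tx": 0,"ty": 0,"tz": -0.015,"turn": 0}
    - {"tx": 0,"ty": 0,"tz": -0.015,"turn": 0}
    - {"tx": 0,"ty": 0,"tz": 0,"turn": 0}
    - {"tx": 0,"ty": 0,"tz": 0,"turn": 0}
    - {"tx": 0,"ty": 0,"tz": 0,"turn": 0}

```text
time_s: 20.7
position: [0.4662, 0.0755, 0.1558]
tcp_rot: [[-0.221, -0.975, 0.001], [-0.975, 0.221, -0.0], [-0.0, -0.001, -1.0]]
force: [-0.5, 0.4, -0.3]
opening: 0.801
```

```bash
python3 - <<'E'
from st import *
st()
p=vision.capture('scene'); cv2.imwrite('pics/s11.png',cv2.resize(p['pixels'][130:290,190:350],None,fx=3.5,fy=3.5,interpolation=cv2.INTER_CUBIC))
st()
E
```

```text
t 20.7 pos [466.2  75.5 155.8] yaw -102.76 tilt [ 9.e-04 -1.e-04 -1.e+00] F [-0.5  0.4 -0.3] open mm 69.7 j6 [-4.4 98.4]
t 20.75 pos [466.2  75.5 155.8] yaw -102.76 tilt [ 1.e-03 -1.e-04 -1.e+00] F [-0.4  0.2 -0.3] open mm 69.7 j6 [-4.4 98.4]
```

View pics/s11.png

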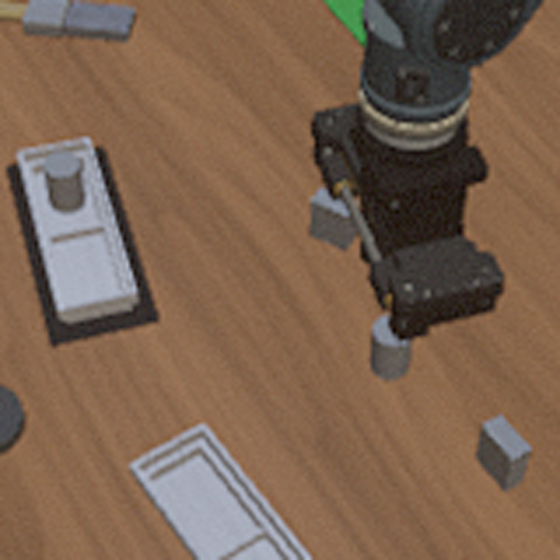

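>>> play_rows:
  series:
    - {"tx": -0.001,"ty": 0.0005,"tz": -0.015,"turn": 0}
    - {"tx": 0,"ty": 0,"tz": -0.025,"turn": 0}
    - {"tx": 0,"ty": 0,"tz": -0.025,"turn": 0}
    - {"tx": 0,"ty": 0,"tz": -0.018,"turn": 0}
    - {"tx": 0,"ty": 0,"tz": -0.009,"turn": 0}
    - {"tx": 0,"ty": 0,"tz": 0,"turn": 0}
    - {"tx": 0,"ty": 0,"tz": 0,"turn": 0}
    - {"tx": 0,"ty": 0,"tz": 0,"turn": 0}

```text
time_s: 21.55
position: [0.4654, 0.0763, 0.0826]
tcp_rot: [[-0.22, -0.975, 0.002], [-0.975, 0.22, -0.0], [-0.0, -0.002, -1.0]]
force: [-0.3, 0.0, 0.2]
opening: 0.797
```

>>> play_rows:
  series:
    - {"tx": 0,"ty": 0,"tz": 0,"turn": 0}
    - {"tx": 0,"ty": 0,"tz": 0,"turn": 0}
    - {"tx": 0,"ty": 0,"tz": 0,"turn": 0}
    - {"tx": 0,"ty": 0,"tz": 0,"turn": 0}
    - {"tx": 0,"ty": 0,"tz": 0,"turn": 0}
    - {"tx": 0,"ty": 0,"tz": 0,"turn": 0}
    - {"tx": 0,"ty": 0,"tz": 0,"turn": 0}
    - {"tx": 0,"ty": 0,"tz": 0,"turn": 0}
    - {"tx": 0,"ty": 0,"tz": 0,"turn": 0}
  gripper: 0

```text
time_s: 22.45
position: [0.4649, 0.0763, 0.0819]
tcp_rot: [[-0.22, -0.975, 0.0], [-0.975, 0.22, 0.0], [-0.0, -0.0, -1.0]]
force: [-0.7, 0.7, 1.0]
opening: 0.36
```

```bash
python3 st.py
```

```text
t 22.45 pos [464.9  76.3  81.9] yaw -102.73 tilt [ 0.  0. -1.] F [-0.7  0.7  1. ] open mm 31.3 j6 [-4.3 98.4]
```

>>> play_rows:
  series:
    - {"tx": 0,"ty": 0,"tz": 0.005,"turn": 0}
    - {"tx": 0,"ty": 0,"tz": 0.02,"turn": 0}
    - {"tx": 0,"ty": 0,"tz": 0.04,"turn": 0}
    - {"tx": 0,"ty": 0,"tz": 0.04,"turn": 0}
    - {"tx": 0.01,"ty": -0.012,"tz": 0.02,"turn": 0}
    - {"tx": 0.02,"ty": -0.025,"tz": 0.0025,"turn": 0}
    - {"tx": 0.03,"ty": -0.035,"tz": 0,"turn": 0}
    - {"tx": 0.03,"ty": -0.035,"tz": 0,"turn": 0}
    - {"tx": 0.03,"ty": -0.035,"tz": 0,"turn": 0}
    - {"tx": 0.03,"ty": -0.035,"tz": 0,"turn": 0}

```text
time_s: 23.45
position: [0.585, -0.0663, 0.1836]
tcp_rot: [[-0.22, -0.975, -0.001], [-0.975, 0.22, 0.0], [-0.0, 0.002, -1.0]]
force: [1.0, 0.2, -1.8]
opening: 0.356
```

>>> play_rows:
  series:
    - {"tx": 0.03,"ty": -0.035,"tz": 0,"turn": 0}
    - {"tx": 0.022,"ty": -0.025,"tz": 0,"turn": 0}
    - {"tx": 0.0106,"ty": -0.0135,"tz": 0,"turn": 0}
    - {"tx": 0,"ty": 0,"tz": 0,"turn": 0}
    - {"tx": 0,"ty": 0,"tz": 0,"turn": 0}
    - {"tx": 0,"ty": 0,"tz": 0,"turn": 0}
    - {"tx": 0,"ty": 0,"tz": 0,"turn": 0}

```text
time_s: 24.15
position: [0.6339, -0.1227, 0.1838]
tcp_rot: [[-0.219, -0.976, -0.002], [-0.976, 0.219, 0.001], [-0.0, 0.002, -1.0]]
force: [0.7, -1.0, -1.8]
opening: 0.356
```

```bash
python3 - <<'E'
from st import *
st()
p=vision.capture('scene'); cv2.imwrite('pics/s12.png',cv2.resize(p['pixels'][80:260,150:330],None,fx=3.3,fy=3.3,interpolation=cv2.INTER_CUBIC))
st()
E
```

```text
t 24.15 pos [ 633.9 -122.7  183.8] yaw -102.65 tilt [-1.5e-03  7.0e-04 -1.0e+00] F [ 0.7 -1.  -1.8] open mm 31.0 j6 [-20.9  81.8]
t 24.2 pos [ 634.3 -122.9  183.9] yaw -102.66 tilt [-9.e-04  5.e-04 -1.e+00] F [ 0.9 -0.4 -1.6] open mm 31.0 j6 [-20.9  81.8]
```

View pics/s12.png

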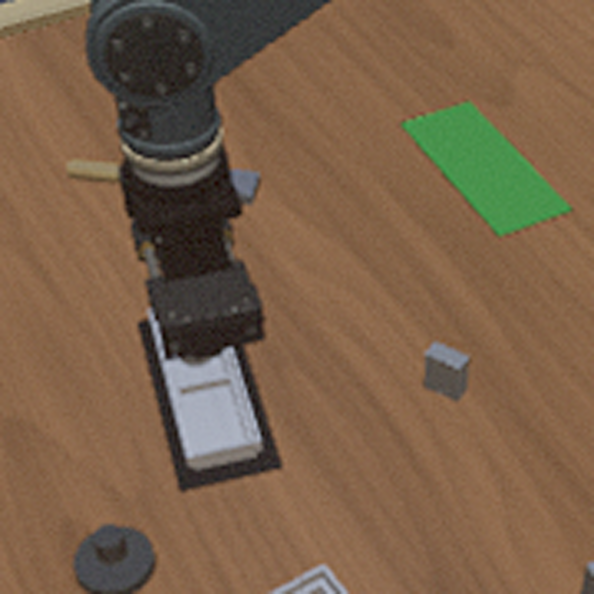

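>>> play_rows:
  series:
    - {"tx": 0.0006,"ty": -0.0014,"tz": -0.01,"turn": 0}
    - {"tx": 0,"ty": 0,"tz": -0.02,"turn": 0}
    - {"tx": 0,"ty": 0,"tz": -0.025,"turn": 0}
    - {"tx": 0,"ty": 0,"tz": -0.025,"turn": 0}
    - {"tx": 0,"ty": 0,"tz": -0.015,"turn": 0}
    - {"tx": 0,"ty": 0,"tz": -0.007,"turn": 0}
    - {"tx": 0,"ty": 0,"tz": 0,"turn": 0}
    - {"tx": 0,"ty": 0,"tz": 0,"turn": 0}
    - {"tx": 0,"ty": 0,"tz": 0,"turn": 0}

```text
time_s: 25.1
position: [0.6361, -0.1255, 0.1033]
tcp_rot: [[-0.22, -0.975, 0.002], [-0.975, 0.22, -0.001], [0.0, -0.002, -1.0]]
force: [0.6, 1.0, -2.1]
opening: 0.36
```

```bash
python3 st.py
```

```text
t 25.1 pos [ 636.1 -125.5  103.3] yaw -102.72 tilt [ 2.e-03 -8.e-04 -1.e+00] F [ 0.6  1.  -2.1] open mm 31.3 j6 [-21.   81.7]
```

>>> play_rows:
  series:
    - {"tx": -0.0008,"ty": 0.0012,"tz": -0.007,"turn": 0}
    - {"tx": 0,"ty": 0,"tz": -0.005,"turn": 0}
    - {"tx": 0,"ty": 0,"tz": -0.003,"turn": 0}
    - {"tx": 0,"ty": 0,"tz": -0.0015,"turn": 0}
    - {"tx": 0,"ty": 0,"tz": -0.0015,"turn": 0}
    - {"tx": 0,"ty": 0,"tz": 0,"turn": 0}
    - {"tx": 0,"ty": 0,"tz": 0,"turn": 0}
    - {"tx": 0,"ty": 0,"tz": 0,"turn": 0}

```text
time_s: 25.9
position: [0.6345, -0.1241, 0.0889]
tcp_rot: [[-0.22, -0.975, -0.001], [-0.975, 0.22, 0.0], [0.0, 0.001, -1.0]]
force: [-2.8, 1.4, 5.3]
opening: 0.362
```

```bash
python3 st.py
```

```text
t 25.9 pos [ 634.5 -124.1   88.9] yaw -102.72 tilt [-6.e-04  1.e-04 -1.e+00] F [-2.8  1.4  5.3] open mm 31.5 j6 [-21.   81.8]
```

>>> play_rows:
  series:
    - {"tx": 0,"ty": 0,"tz": 0,"turn": 0}
    - {"tx": 0,"ty": 0,"tz": 0,"turn": 0}
    - {"tx": 0,"ty": 0,"tz": 0,"turn": 0}
    - {"tx": 0,"ty": 0,"tz": 0,"turn": 0}
    - {"tx": 0,"ty": 0,"tz": 0.005,"turn": 0}
    - {"tx": 0,"ty": 0,"tz": 0.02,"turn": 0}
    - {"tx": 0,"ty": 0,"tz": 0.04,"turn": 0}
    - {"tx": 0,"ty": 0,"tz": 0.03,"turn": 0}
    - {"tx": 0,"ty": 0,"tz": 0.015,"turn": 0}
  gripper: 0.5

```text
time_s: 26.8
position: [0.6362, -0.1247, 0.1796]
tcp_rot: [[-0.22, -0.975, 0.005], [-0.975, 0.22, -0.002], [0.001, -0.006, -1.0]]
force: [-0.1, 0.5, 0.0]
opening: 0.501
```

>>> play_rows:
  series:
    - {"tx": -0.015,"ty": 0.004,"tz": 0,"turn": 0.05}
    - {"tx": -0.03,"ty": 0.009,"tz": 0,"turn": 0.09}
    - {"tx": -0.035,"ty": 0.01,"tz": 0,"turn": 0.09}
    - {"tx": -0.035,"ty": 0.011,"tz": 0,"turn": 0.09}
    - {"tx": -0.035,"ty": 0.011,"tz": 0,"turn": 0.09}
    - {"tx": -0.035,"ty": 0.011,"tz": 0,"turn": 0.09}
    - {"tx": -0.035,"ty": 0.011,"tz": 0,"turn": 0.09}
    - {"tx": -0.02,"ty": 0.006,"tz": 0,"turn": 0.09}
    - {"tx": -0.0106,"ty": 0.002,"tz": 0,"turn": 0.022}
    - {"tx": 0,"ty": 0,"tz": 0,"turn": 0}
  gripper: 0.8

```text
time_s: 27.8
position: [0.4335, -0.064, 0.1761]
tcp_rot: [[0.49, -0.872, -0.001], [-0.872, -0.49, 0.0], [-0.0, 0.0, -1.0]]
force: [-0.4, 0.3, -0.1]
opening: 0.797
```

>>> play_rows:
  series:
    - {"tx": 0,"ty": 0,"tz": -0.015,"turn": 0}
    - {"tx": 0,"ty": 0,"tz": -0.015,"turn": 0}
    - {"tx": 0,"ty": 0,"tz": 0,"turn": 0}
    - {"tx": 0,"ty": 0,"tz": 0,"turn": 0}
    - {"tx": 0,"ty": 0,"tz": 0,"turn": 0}

```text
time_s: 28.3
position: [0.4352, -0.0646, 0.1522]
tcp_rot: [[0.49, -0.871, 0.001], [-0.871, -0.49, -0.001], [0.001, -0.001, -1.0]]
force: [-0.2, -0.5, -0.1]
opening: 0.801
```

```bash
python3 - <<'E'
from st import *
st()
p=vision.capture('scene'); cv2.imwrite('pics/s13.png',cv2.resize(p['pixels'][100:280,170:350],None,fx=3.3,fy=3.3,interpolation=cv2.INTER_CUBIC))
st()
E
```

```text
t 28.3 pos [435.2 -64.6 152.2] yaw -60.63 tilt [ 1.4e-03 -6.0e-04 -1.0e+00] F [-0.2 -0.5 -0.1] open mm 69.7 j6 [-23.1  37.6]
t 28.35 pos [435.  -64.5 152.3] yaw -60.63 tilt [ 1.3e-03 -6.0e-04 -1.0e+00] F [0.  0.5 0.3] open mm 69.4 j6 [-23.1  37.6]
```

View pics/s13.png

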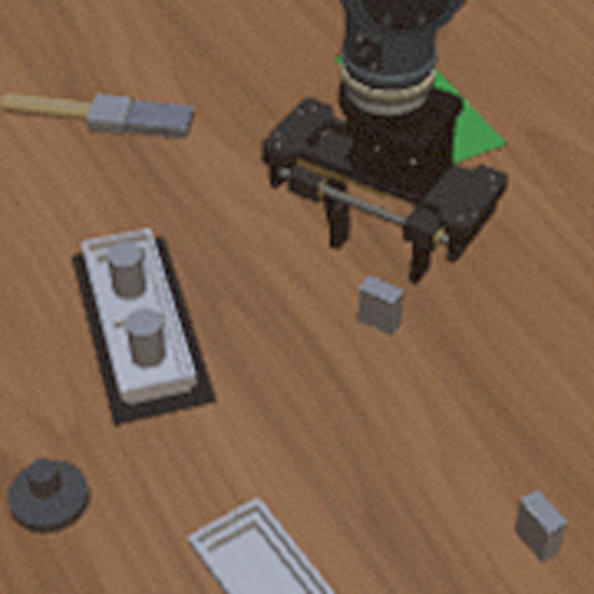

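>>> play_rows:
  series:
    - {"tx": -0.0012,"ty": 0.0002,"tz": -0.015,"turn": 0}
    - {"tx": 0,"ty": 0,"tz": -0.025,"turn": 0}
    - {"tx": 0,"ty": 0,"tz": -0.025,"turn": 0}
    - {"tx": 0,"ty": 0,"tz": -0.015,"turn": 0}
    - {"tx": 0,"ty": 0,"tz": -0.008,"turn": 0}
    - {"tx": 0,"ty": 0,"tz": 0,"turn": 0}
    - {"tx": 0,"ty": 0,"tz": 0,"turn": 0}
    - {"tx": 0,"ty": 0,"tz": 0,"turn": 0}

```text
time_s: 29.15
position: [0.4337, -0.0642, 0.0821]
tcp_rot: [[0.491, -0.871, 0.001], [-0.871, -0.491, -0.001], [0.001, -0.001, -1.0]]
force: [0.4, -0.5, 0.1]
opening: 0.8
```

>>> play_rows:
  series:
    - {"tx": 0,"ty": 0,"tz": 0,"turn": 0}
    - {"tx": 0,"ty": 0,"tz": 0,"turn": 0}
    - {"tx": 0,"ty": 0,"tz": 0,"turn": 0}
    - {"tx": 0,"ty": 0,"tz": 0,"turn": 0}
    - {"tx": 0,"ty": 0,"tz": 0,"turn": 0}
    - {"tx": 0,"ty": 0,"tz": 0,"turn": 0}
    - {"tx": 0,"ty": 0,"tz": 0,"turn": 0}
    - {"tx": 0,"ty": 0,"tz": 0,"turn": 0}
    - {"tx": 0,"ty": 0,"tz": 0,"turn": 0}
  gripper: 0

```text
time_s: 30.05
position: [0.433, -0.0639, 0.0815]
tcp_rot: [[0.491, -0.871, -0.001], [-0.871, -0.491, 0.0], [-0.001, 0.0, -1.0]]
force: [-1.3, 2.1, 2.5]
opening: 0.413
```

```bash
python3 - <<'E'
from st import *
st()
p=vision.capture('scene'); cv2.imwrite('pics/s14.png',cv2.resize(p['pixels'][130:240,220:330],None,fx=5,fy=5,interpolation=cv2.INTER_CUBIC))
E
```

```text
t 30.05 pos [433.  -63.9  81.5] yaw -60.6 tilt [-7.e-04  4.e-04 -1.e+00] F [-1.3  2.1  2.5] open mm 35.9 j6 [-23.1  37.5]
```

View pics/s14.png

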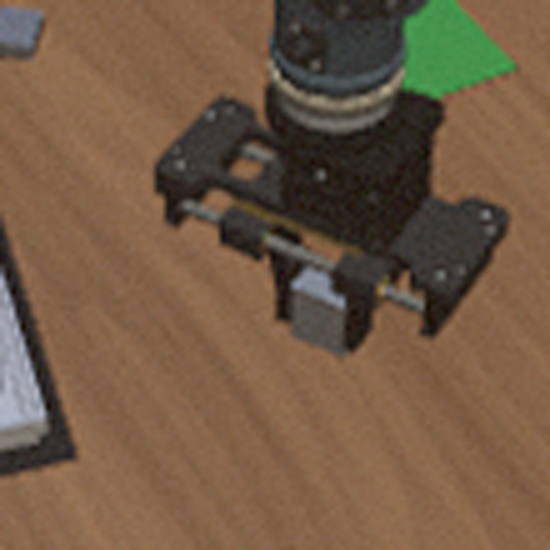

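>>> play_rows:
  series:
    - {"tx": 0,"ty": 0,"tz": 0.005,"turn": 0}
    - {"tx": 0,"ty": 0,"tz": 0.02,"turn": 0}
    - {"tx": 0,"ty": 0,"tz": 0.04,"turn": 0}
    - {"tx": 0,"ty": 0,"tz": 0.04,"turn": 0}
    - {"tx": 0.015,"ty": 0.013,"tz": 0.02,"turn": -0.03}
    - {"tx": 0.03,"ty": 0.025,"tz": 0.003,"turn": -0.06}
    - {"tx": 0.035,"ty": 0.03,"tz": 0,"turn": -0.06}
    - {"tx": 0.035,"ty": 0.03,"tz": 0,"turn": -0.06}
    - {"tx": 0.035,"ty": 0.03,"tz": 0,"turn": -0.06}
    - {"tx": 0.035,"ty": 0.03,"tz": 0,"turn": -0.06}

```text
time_s: 31.1
position: [0.5822, 0.0633, 0.1837]
tcp_rot: [[0.164, -0.986, -0.0], [-0.986, -0.164, -0.0], [0.0, 0.0, -1.0]]
force: [0.1, 0.1, -2.1]
opening: 0.411
```

>>> play_rows:
  series:
    - {"tx": 0.035,"ty": 0.03,"tz": 0,"turn": -0.06}
    - {"tx": 0.03,"ty": 0.023,"tz": 0,"turn": -0.014}
    - {"tx": 0.017,"ty": 0.014,"tz": 0,"turn": 0}
    - {"tx": 0.008,"ty": 0.0066,"tz": 0,"turn": 0}
    - {"tx": 0,"ty": 0,"tz": 0,"turn": 0}
    - {"tx": 0,"ty": 0,"tz": 0,"turn": 0}
    - {"tx": 0,"ty": 0,"tz": 0,"turn": 0}
    - {"tx": 0,"ty": 0,"tz": 0,"turn": 0}

```text
time_s: 31.9
position: [0.6527, 0.1204, 0.1839]
tcp_rot: [[0.089, -0.996, -0.001], [-0.996, -0.089, -0.0], [0.0, 0.001, -1.0]]
force: [-0.5, 1.3, -2.5]
opening: 0.41
```

```bash
python3 - <<'E'
from st import *
st()
p=vision.capture('scene'); cv2.imwrite('pics/s15.png',cv2.resize(p['pixels'][160:340,170:350],None,fx=3.3,fy=3.3,interpolation=cv2.INTER_CUBIC))
st()
E
```

```text
t 31.9 pos [652.7 120.4 183.9] yaw -84.9 tilt [-9.e-04 -2.e-04 -1.e+00] F [-0.5  1.3 -2.5] open mm 35.6 j6 [ 0.8 85.7]
t 31.95 pos [652.9 120.5 184. ] yaw -84.89 tilt [-5.e-04 -1.e-04 -1.e+00] F [ 0.9  0.3 -1.9] open mm 35.7 j6 [ 0.8 85.7]
```

View pics/s15.png

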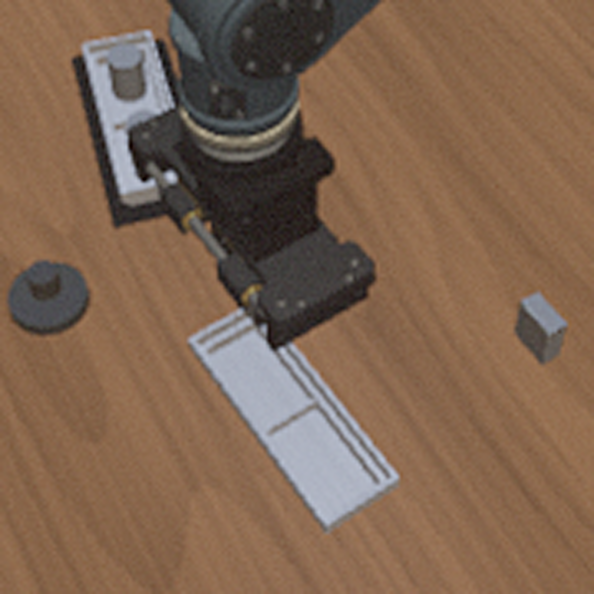

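>>> play_rows:
  series:
    - {"tx": 0.0005,"ty": 0.0006,"tz": -0.01,"turn": 0}
    - {"tx": 0,"ty": 0,"tz": -0.025,"turn": 0}
    - {"tx": 0,"ty": 0,"tz": -0.025,"turn": 0}
    - {"tx": 0,"ty": 0,"tz": -0.025,"turn": 0}
    - {"tx": 0,"ty": 0,"tz": -0.015,"turn": 0}
    - {"tx": 0,"ty": 0,"tz": -0.006,"turn": 0}
    - {"tx": 0,"ty": 0,"tz": 0,"turn": 0}
    - {"tx": 0,"ty": 0,"tz": 0,"turn": 0}
    - {"tx": 0,"ty": 0,"tz": 0,"turn": 0}

```text
time_s: 32.85
position: [0.6545, 0.1217, 0.1002]
tcp_rot: [[0.09, -0.996, 0.002], [-0.996, -0.09, 0.0], [0.0, -0.002, -1.0]]
force: [-1.0, -0.2, -2.1]
opening: 0.409
```

```bash
python3 st.py
```

```text
t 32.85 pos [654.5 121.7 100.2] yaw -84.84 tilt [ 0.0022  0.     -1.    ] F [-1.  -0.2 -2.1] open mm 35.6 j6 [ 0.9 85.8]
```

>>> play_rows:
  series:
    - {"tx": -0.0006,"ty": -0.0003,"tz": -0.008,"turn": 0}
    - {"tx": 0,"ty": 0,"tz": -0.006,"turn": 0}
    - {"tx": 0,"ty": 0,"tz": -0.003,"turn": 0}
    - {"tx": 0,"ty": 0,"tz": -0.0015,"turn": 0}
    - {"tx": 0,"ty": 0,"tz": -0.0013,"turn": 0}
    - {"tx": 0,"ty": 0,"tz": 0,"turn": 0}
    - {"tx": 0,"ty": 0,"tz": 0,"turn": 0}
    - {"tx": 0,"ty": 0,"tz": 0,"turn": 0}

```text
time_s: 33.65
position: [0.6529, 0.1214, 0.0845]
tcp_rot: [[0.09, -0.996, -0.001], [-0.996, -0.09, -0.0], [0.0, 0.001, -1.0]]
force: [-2.3, -0.2, 6.7]
opening: 0.412
```

```bash
python3 st.py
```

```text
t 33.65 pos [652.9 121.4  84.5] yaw -84.84 tilt [-8.e-04 -1.e-04 -1.e+00] F [-2.3 -0.2  6.7] open mm 35.8 j6 [ 0.9 85.8]
```

>>> play_rows:
  series:
    - {"tx": 0,"ty": 0,"tz": 0,"turn": 0}
    - {"tx": 0,"ty": 0,"tz": 0,"turn": 0}
    - {"tx": 0,"ty": 0,"tz": 0,"turn": 0}
    - {"tx": 0,"ty": 0,"tz": 0,"turn": 0}
    - {"tx": 0,"ty": 0,"tz": 0.005,"turn": 0}
    - {"tx": 0,"ty": 0,"tz": 0.02,"turn": 0}
    - {"tx": 0,"ty": 0,"tz": 0.04,"turn": 0}
    - {"tx": 0,"ty": 0,"tz": 0.03,"turn": 0}
    - {"tx": 0,"ty": 0,"tz": 0.015,"turn": 0}
  gripper: 0.52

```text
time_s: 34.55
position: [0.6548, 0.1215, 0.1751]
tcp_rot: [[0.09, -0.996, 0.006], [-0.996, -0.09, 0.0], [0.0, -0.006, -1.0]]
force: [1.1, 0.5, -0.4]
opening: 0.519
```

>>> play_rows:
  series:
    - {"tx": -0.015,"ty": 0.006,"tz": 0,"turn": 0}
    - {"tx": -0.03,"ty": 0.011,"tz": 0,"turn": -0.01}
    - {"tx": -0.035,"ty": 0.013,"tz": 0,"turn": -0.01}
    - {"tx": -0.035,"ty": 0.013,"tz": 0,"turn": -0.01}
    - {"tx": -0.035,"ty": 0.013,"tz": 0,"turn": -0.01}
    - {"tx": -0.035,"ty": 0.013,"tz": 0,"turn": -0.01}
    - {"tx": -0.035,"ty": 0.013,"tz": 0,"turn": -0.01}
    - {"tx": -0.025,"ty": 0.01,"tz": 0,"turn": -0.004}
    - {"tx": -0.013,"ty": 0.0058,"tz": 0,"turn": 0}
    - {"tx": 0,"ty": 0,"tz": 0,"turn": 0}
  gripper: 0.8

```text
time_s: 35.55
position: [0.4456, 0.2001, 0.1714]
tcp_rot: [[0.025, -1.0, -0.001], [-1.0, -0.025, -0.0], [0.0, 0.001, -1.0]]
force: [0.4, 0.2, 0.1]
opening: 0.799
```

>>> play_rows:
  series:
    - {"tx": 0,"ty": 0,"tz": -0.015,"turn": 0}
    - {"tx": 0,"ty": 0,"tz": -0.015,"turn": 0}
    - {"tx": 0,"ty": 0,"tz": 0,"turn": 0}
    - {"tx": 0,"ty": 0,"tz": 0,"turn": 0}
    - {"tx": 0,"ty": 0,"tz": 0,"turn": 0}

```text
time_s: 36.05
position: [0.4474, 0.1995, 0.1473]
tcp_rot: [[0.023, -1.0, 0.0], [-1.0, -0.023, 0.0], [-0.0, -0.0, -1.0]]
force: [0.1, -0.0, 0.2]
opening: 0.796
```

```bash
python3 - <<'E'
from st import *
st()
p=vision.capture('scene'); cv2.imwrite('pics/s16.png',cv2.resize(p['pixels'][160:380,170:400],None,fx=2.7,fy=2.7,interpolation=cv2.INTER_CUBIC))
st()
E
```

```text
t 36.05 pos [447.4 199.5 147.3] yaw -88.71 tilt [ 5.e-04  1.e-04 -1.e+00] F [ 0.1 -0.   0.2] open mm 69.3 j6 [10.9 99.6]
t 36.1 pos [447.3 199.6 147.4] yaw -88.7 tilt [ 7.e-04  1.e-04 -1.e+00] F [-0.3 -0.3 -1.4] open mm 69.8 j6 [10.9 99.6]
```

View pics/s16.png

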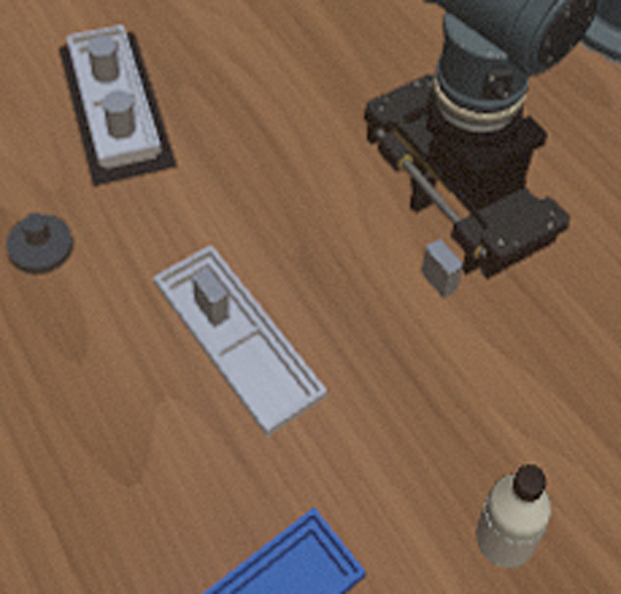

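>>> play_rows:
  series:
    - {"tx": -0.0008,"ty": 0,"tz": -0.015,"turn": 0}
    - {"tx": 0,"ty": 0,"tz": -0.025,"turn": 0}
    - {"tx": 0,"ty": 0,"tz": -0.02,"turn": 0}
    - {"tx": 0,"ty": 0,"tz": -0.014,"turn": 0}
    - {"tx": 0,"ty": 0,"tz": -0.008,"turn": 0}
    - {"tx": 0,"ty": 0,"tz": 0,"turn": 0}
    - {"tx": 0,"ty": 0,"tz": 0,"turn": 0}
    - {"tx": 0,"ty": 0,"tz": 0,"turn": 0}

```text
time_s: 36.9
position: [0.4466, 0.1998, 0.0822]
tcp_rot: [[0.023, -1.0, 0.001], [-1.0, -0.023, 0.0], [-0.0, -0.001, -1.0]]
force: [-1.1, 0.2, 0.1]
opening: 0.8
```

>>> play_rows:
  series:
    - {"tx": 0,"ty": 0,"tz": 0,"turn": 0}
    - {"tx": 0,"ty": 0,"tz": 0,"turn": 0}
    - {"tx": 0,"ty": 0,"tz": 0,"turn": 0}
    - {"tx": 0,"ty": 0,"tz": 0,"turn": 0}
    - {"tx": 0,"ty": 0,"tz": 0,"turn": 0}
    - {"tx": 0,"ty": 0,"tz": 0,"turn": 0}
    - {"tx": 0,"ty": 0,"tz": 0,"turn": 0}
    - {"tx": 0,"ty": 0,"tz": 0,"turn": 0}
    - {"tx": 0,"ty": 0,"tz": 0,"turn": 0}
  gripper: 0

```text
time_s: 37.8
position: [0.4463, 0.1997, 0.0817]
tcp_rot: [[0.023, -1.0, 0.0], [-1.0, -0.023, 0.0], [-0.0, -0.0, -1.0]]
force: [-0.0, 0.1, 0.6]
opening: 0.413
```

```bash
python3 - <<'E'
from st import *
st()
t=vision.capture('top'); p=vision.capture('scene')
repB('low',[t,p],M['low'],np.array([.65,.164,.09]),pad=3)
repB('mattray',[t,p],M['ontray'],np.array([.6249,-.1655,-.2217]),pad=3)
rep('low soft',[t,p],M['low'],np.array([.65,.164,.09]),pad=5)
E
```

```text
t 37.8 pos [446.3 199.7  81.7] yaw -88.69 tilt [ 3.e-04  1.e-04 -1.e+00] F [-0.   0.1  0.6] open mm 35.9 j6 [11.  99.7]
low both [649.9 164.3] 5.1 err 552.7
low 0 [651.  164.9] 5.1 err 151.4
low 1 [648.6 162.5] 5.2 err 367.5
mattray both [ 626.6 -166.2] -12.6 err 319.8
mattray 0 [ 627.1 -165.8] -12.7 err 135.5
mattray 1 [ 625.6 -167.6] -12.6 err 176.9
low soft both [649.9 164.1] 5.2 err 40.1
low soft 0 [650.5 164.6] 5.2 err 11.2
low soft 1 [649.3 163.4] 5.2 err 16.3
```

>>> play_rows:
  series:
    - {"tx": 0,"ty": 0,"tz": 0.005,"turn": 0}
    - {"tx": 0,"ty": 0,"tz": 0.02,"turn": 0}
    - {"tx": 0,"ty": 0,"tz": 0.04,"turn": 0}
    - {"tx": 0,"ty": 0,"tz": 0.04,"turn": 0}
    - {"tx": 0.015,"ty": 0,"tz": 0.02,"turn": 0.01}
    - {"tx": 0.03,"ty": 0.001,"tz": 0.003,"turn": 0.01}
    - {"tx": 0.04,"ty": 0.002,"tz": 0,"turn": 0.01}
    - {"tx": 0.04,"ty": 0.002,"tz": 0,"turn": 0.01}
    - {"tx": 0.04,"ty": 0.002,"tz": 0,"turn": 0.01}
    - {"tx": 0.04,"ty": 0.0019,"tz": 0,"turn": 0.01}

```text
time_s: 38.9
position: [0.6104, 0.2065, 0.1834]
tcp_rot: [[0.086, -0.996, -0.002], [-0.996, -0.086, -0.001], [0.0, 0.003, -1.0]]
force: [-0.3, -0.1, -3.4]
opening: 0.417
```

>>> play_rows:
  series:
    - {"tx": 0.025,"ty": 0,"tz": 0,"turn": 0.004}
    - {"tx": 0.013,"ty": 0,"tz": 0,"turn": 0}
    - {"tx": 0.0065,"ty": 0,"tz": 0,"turn": 0}
    - {"tx": 0,"ty": 0,"tz": 0,"turn": 0}
    - {"tx": 0,"ty": 0,"tz": 0,"turn": 0}
    - {"tx": 0,"ty": 0,"tz": 0,"turn": 0}
    - {"tx": 0,"ty": 0,"tz": 0,"turn": 0}

```text
time_s: 39.6
position: [0.645, 0.2069, 0.1841]
tcp_rot: [[0.09, -0.996, -0.001], [-0.996, -0.09, -0.0], [0.0, 0.001, -1.0]]
force: [-0.2, 0.2, -3.2]
opening: 0.412
```

```bash
python3 - <<'E'
from st import *
st()
p=vision.capture('scene'); cv2.imwrite('pics/s17.png',cv2.resize(p['pixels'][180:380,190:390],None,fx=3,fy=3,interpolation=cv2.INTER_CUBIC))
st()
E
```

```text
t 39.6 pos [645.  206.9 184.1] yaw -84.82 tilt [-8.e-04 -1.e-04 -1.e+00] F [-0.2  0.2 -3.2] open mm 35.9 j6 [ 8.4 93.2]
t 39.65 pos [645.2 206.9 184.1] yaw -84.83 tilt [-5.e-04 -0.e+00 -1.e+00] F [ 0.4 -0.5 -3.3] open mm 35.7 j6 [ 8.4 93.2]
```

View pics/s17.png

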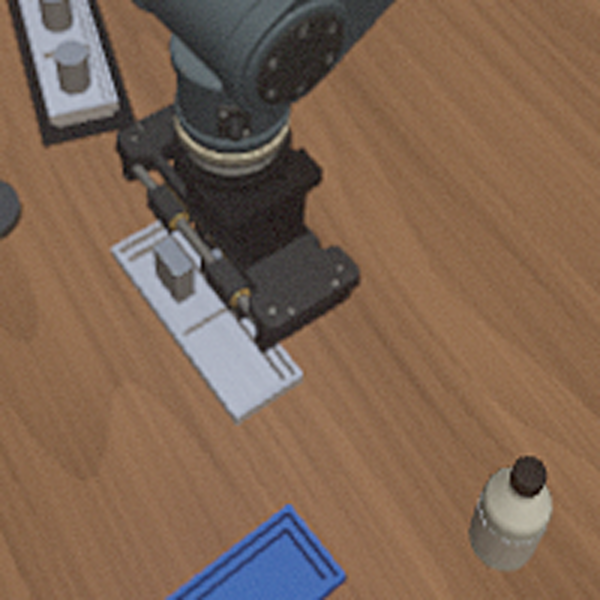

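>>> play_rows:
  series:
    - {"tx": 0.0004,"ty": 0,"tz": -0.01,"turn": 0}
    - {"tx": 0,"ty": 0,"tz": -0.025,"turn": 0}
    - {"tx": 0,"ty": 0,"tz": -0.025,"turn": 0}
    - {"tx": 0,"ty": 0,"tz": -0.025,"turn": 0}
    - {"tx": 0,"ty": 0,"tz": -0.015,"turn": 0}
    - {"tx": 0,"ty": 0,"tz": -0.006,"turn": 0}
    - {"tx": 0,"ty": 0,"tz": 0,"turn": 0}
    - {"tx": 0,"ty": 0,"tz": 0,"turn": 0}
    - {"tx": 0,"ty": 0,"tz": 0,"turn": 0}

```text
time_s: 40.55
position: [0.6469, 0.2069, 0.1004]
tcp_rot: [[0.09, -0.996, 0.002], [-0.996, -0.09, 0.0], [-0.0, -0.002, -1.0]]
force: [0.5, -1.1, -2.7]
opening: 0.413
```

```bash
python3 st.py
```

```text
t 40.55 pos [646.9 206.9 100.4] yaw -84.85 tilt [ 2.3e-03  3.0e-04 -1.0e+00] F [ 0.5 -1.1 -2.7] open mm 35.9 j6 [ 8.3 93.2]
```

>>> play_rows:
  series:
    - {"tx": -0.0006,"ty": 0,"tz": -0.008,"turn": 0}
    - {"tx": 0,"ty": 0,"tz": -0.006,"turn": 0}
    - {"tx": 0,"ty": 0,"tz": -0.003,"turn": 0}
    - {"tx": 0,"ty": 0,"tz": -0.0015,"turn": 0}
    - {"tx": 0,"ty": 0,"tz": -0.0013,"turn": 0}
    - {"tx": 0,"ty": 0,"tz": 0,"turn": 0}
    - {"tx": 0,"ty": 0,"tz": 0,"turn": 0}
    - {"tx": 0,"ty": 0,"tz": 0,"turn": 0}

```text
time_s: 41.35
position: [0.6453, 0.2068, 0.0847]
tcp_rot: [[0.09, -0.996, -0.001], [-0.996, -0.09, -0.0], [0.0, 0.001, -1.0]]
force: [-3.4, -0.7, 5.7]
opening: 0.41
```

```bash
python3 st.py
```

```text
t 41.35 pos [645.3 206.8  84.7] yaw -84.83 tilt [-8.e-04 -2.e-04 -1.e+00] F [-3.4 -0.7  5.7] open mm 35.7 j6 [ 8.3 93.2]
```

>>> play_rows:
  series:
    - {"tx": 0,"ty": 0,"tz": 0,"turn": 0}
    - {"tx": 0,"ty": 0,"tz": 0,"turn": 0}
    - {"tx": 0,"ty": 0,"tz": 0,"turn": 0}
    - {"tx": 0,"ty": 0,"tz": 0,"turn": 0}
    - {"tx": 0,"ty": 0,"tz": 0.005,"turn": 0}
    - {"tx": 0,"ty": 0,"tz": 0.02,"turn": 0}
    - {"tx": 0,"ty": 0,"tz": 0.04,"turn": 0}
    - {"tx": 0,"ty": 0,"tz": 0.04,"turn": 0}
    - {"tx": 0,"ty": 0,"tz": 0.015,"turn": 0}
  gripper: 0.52

```text
time_s: 42.25
position: [0.6478, 0.2072, 0.1842]
tcp_rot: [[0.09, -0.996, 0.008], [-0.996, -0.09, 0.001], [-0.0, -0.008, -1.0]]
force: [0.6, -0.3, 0.6]
opening: 0.522
```

>>> play_rows:
  series:
    - {"tx": -0.02,"ty": -0.01,"tz": 0.02,"turn": 0}
    - {"tx": -0.035,"ty": -0.02,"tz": 0.02,"turn": 0}
    - {"tx": -0.035,"ty": -0.025,"tz": 0.01,"turn": 0}
    - {"tx": -0.035,"ty": -0.025,"tz": 0,"turn": 0}
    - {"tx": -0.035,"ty": -0.025,"tz": 0,"turn": 0}
    - {"tx": -0.035,"ty": -0.025,"tz": 0,"turn": 0}
    - {"tx": -0.02,"ty": -0.015,"tz": 0,"turn": 0}
    - {"tx": 0,"ty": 0,"tz": 0,"turn": 0}
    - {"tx": 0,"ty": 0,"tz": 0,"turn": 0}
    - {"tx": 0,"ty": 0,"tz": 0,"turn": 0}

```text
time_s: 43.25
position: [0.4751, 0.0911, 0.2197]
tcp_rot: [[0.09, -0.996, 0.002], [-0.996, -0.09, 0.0], [0.0, -0.002, -1.0]]
force: [-0.6, -0.6, 0.8]
opening: 0.518
```

```bash
cat > fin.py <<'E'
from st import *
st()
p=vision.capture('scene'); t=vision.capture('top')
cv2.imwrite('pics/s18.png',cv2.resize(p['pixels'][110:330,150:380],None,fx=2.7,fy=2.7,interpolation=cv2.INTER_CUBIC))
cv2.imwrite('pics/t18.png',cv2.resize(t['pixels'][80:260,60:460],None,fx=2,fy=2,interpolation=cv2.INTER_CUBIC))
rep('low',[t,p],M['low'],np.array([.65,.164,.09]),pad=5)
repB('mattray',[t,p],M['ontray'],np.array([.6249,-.1655,-.2217]),pad=3)
E
python3 fin.py
```

```text
t 43.25 pos [475.1  91.1 219.7] yaw -84.83 tilt [ 2.3e-03  1.0e-04 -1.0e+00] F [-0.6 -0.6  0.8] open mm 45.1 j6 [-2.4 82.4]
low both [650. 164.] 5.2 err 53.8
low 0 [650.7 164.6] 5.2 err 17.0
low 1 [649.3 163.4] 5.2 err 21.0
mattray both [ 626.6 -166.3] -12.6 err 325.9
mattray 0 [ 627.1 -165.9] -12.7 err 141.7
mattray 1 [ 625.8 -167.1] -12.5 err 177.2
```

View pics/s18.png

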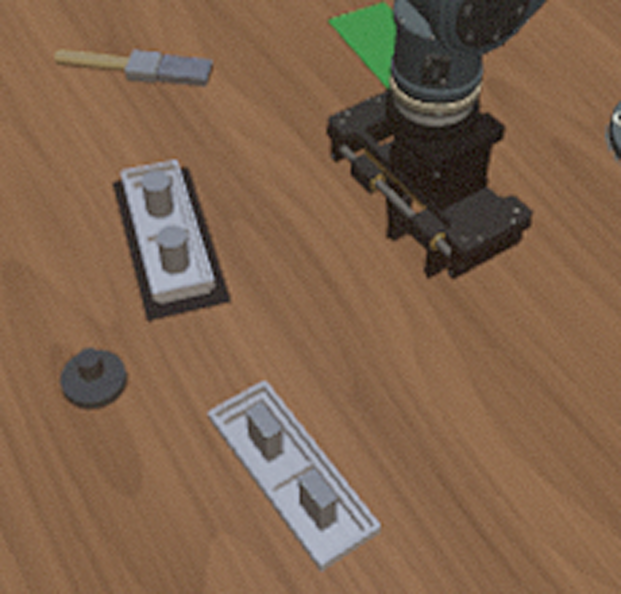

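View pics/t18.png

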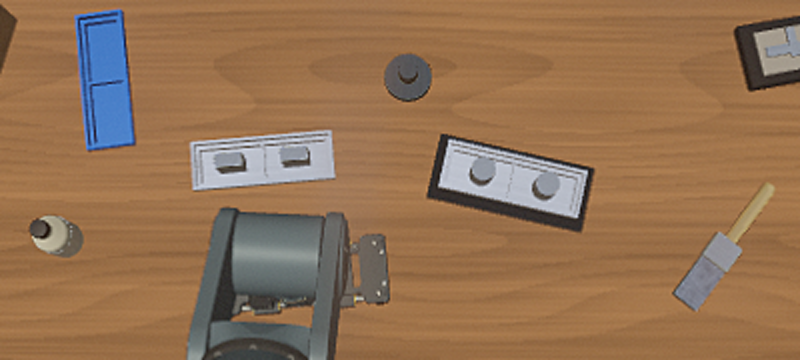

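```bash
python3 -c "
from rig import bot
print(bot.hand_in())"
```

```text
the job is handed in; nothing more can be done
None
```

The job is done and handed in at about 43 s of the 141 s allowed. I lifted the upper tray off the nested pair and set it on the black mat. Then I stood the two round samples in its two pockets and the two flat-bar samples in the lower tray's pockets.

**Last checks, with the arm clear and still:**
- **Lower tray:** fitted at (650.0, 164.0) mm, 5.2°. At the start the nested pair fitted at (649.8, 164.2) mm, 5.2°, so it has not moved within what the fit can tell.
- **Tray on the mat:** fitted at (626.6, -166.3) mm, -12.6°, against the mat's (624.9, -165.5) mm, -12.7°. That is about 2 mm off centre, with margins of about 13 mm, so the whole tray lies on the mat.
- **Samples:** all four stand upright in the pictures, one per pocket. Each was lowered until it touched the tray floor (5–7 N).
- **Bystanders:** the anvil, bottle, brush, blue tray and green mat look unmoved in the pictures. I did not measure them.

**Disagreements:**
- For the tray on the mat, the two cameras differed by 1–2 mm, which is within their calibration.
- One early fit of that tray was wrong, several mm off, because the black mat counted as part of it. I redid it on brightness, and all later readings of it use that.
- While the arm partly hid the mat, a second fit of the mat had the two cameras about 4 mm apart, so I kept the first mat reading.

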